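# Free the stuck spool and refill the wire stand

### The job

The empty spool is jammed on its spindle of the wire stand: slide the blade of the pry bar under the spool's lower flange and, with the bar resting across the stand's guide rod as the fulcrum, lever the spool up until it is loose, then lay the bar back down flat on the bench and put the empty in the grey bin. After that pull the chest's drawer right out to its stop, set every full spool that is in it on a spindle of its own, fully home, and push the drawer shut again. Leave the can, the hammer and the welding magnet alone.

Things in the scene. Friction and masses are not known exactly. Their poses are not given: they have to be found in the camera images.
- bar: steel pry bar 220 mm long, 0.3 kg, flat underside. Origin: mid-length on the underside; x points to the blade end, z up when it lies flat. x = -110 to +30 mm: square shank 14 mm wide and high; x = +30 to +110 mm: flat blade 24 mm wide, 6 mm thick. Centre of mass at x = -7 mm. Lies on the bench in front of the stand, crosswise to the robot
- empty: empty steel spool, 60 mm tall, flanges 66 mm across (lower one 8 mm thick) on a thin bare hub, 0.24 kg. Origin: centre of its underside, z along its axis. Its narrow bore is jammed on the spindle's foot: freeing it takes 35 to 50 N straight up, or 15 to 25 N down on the bar near its butt. Raised by 8 mm or more it is loose, stays raised, and lifts off freely
- full0: full spool of wire, a stout cylinder 66 mm in diameter and 60 mm tall (black flanges, wound with copper-coloured wire almost to the flange edge), 0.35 to 0.6 kg, standing upright in the drawer. Origin: centre of its underside, z along its axis. Its plain 32 mm bore drops freely over a 24 mm spindle. One to three such spools are there; None if absent
- full1: another full spool like full0, None if absent
- full2: another full spool like full0, None if absent
- stand: the wire stand, fixed to the bench: grey base plate 8 mm thick, 130 by 360 mm, three upright spindles in a row along its y axis, 105 mm apart, and the guide rod in front of them. Origin: underside of the plate below the middle spindle's axis; x points away from the guide rod, z up
- guide_rod: horizontal round steel rod of the stand, 14 mm in diameter, 324 mm long, between two end posts (12 mm wide, 92 mm high), 66 mm in front of the spindle axes (33 mm in front of a seated spool's flange edge). Origin: mid-rod on its axis, 78 mm above the bench (rod top 85 mm; underside of a seated spool 97.5 mm); y along the rod, x to the spindles
- spindle0: one of the stand's three like upright steel spindles (which is left, middle or right varies). Origin: centre of its foot, on the 8 mm base plate, z up its axis. A thick lower part 40 mm in diameter rises to a flat seat 89.5 mm above the origin; above the seat a post 24 mm in diameter with a round top goes on for 76 mm
- spindle1: another spindle like spindle0
- spindle2: another spindle like spindle0
- seat0 (a point): centre of the seat of spindle0: the underside centre of a spool that is fully home lies here, 97.5 mm above the bench
- seat1 (a point): centre of the seat of spindle1: the underside centre of a spool that is fully home lies here, 97.5 mm above the bench
- seat2 (a point): centre of the seat of spindle2: the underside centre of a spool that is fully home lies here, 97.5 mm above the bench
- chest: grey one-drawer chest fixed on the bench to the robot's left, 220 mm deep (x), 290 mm wide (y), 120 mm high, drawer front facing the robot (its own -x). Origin: centre of its underside. In the drawer: floor 22 mm above the bench, walls up to 98 mm, inside 175 mm deep (from 21 mm behind the front face), 248 mm wide; the spools stand in a row along y, about 80 mm apart, and ride out with it
- chest_drawer0 (a joint): how far the drawer is out (m): 0 shut, 0.15 at its stop; slides along the chest's -x; friction about 1 N, may start slightly ajar
- chest_drawer0_handle (a point): middle of the drawer's horizontal bar handle (120 mm long along y, about 10 mm thick), 35 mm in front of the drawer front and 82 mm above the bench; moves with the drawer
- bin: grey open plastic bin fixed on the bench to the robot's right, 140 mm by 140 mm, 70 mm high, walls and floor 4 mm. Origin: centre of its underside
- can: spray can, 52 mm in diameter and 150 mm tall, standing by the stand's right end: leave it alone
- hammer: hammer lying on the bench behind the stand: leave it alone
- magnet: triangular welding magnet lying on the bench beyond the bin: leave it alone
Not all that is in view belongs to the job. Of the things that look like the bin, take the one that is nearest to the robot's base at the start. Of the things like the bar, leave any that is pink; of the rest the larger one is meant.

How it is judged:
On the way, in this order (a step that is already met when the one before it is completed fails the run):
1. the bar, bearing on the guide rod, has levered the empty spool up off its seat (by 4 mm or more) (z of empty in the frame of seat0 above 0.004 m and contact force between bar and empty above 0.5 N and contact force between bar and guide_rod above 0.5 N), for 0.02 s.
2. the drawer is out at its stop, with the empty spool and the bar already put down (value of joint chest_drawer0 above 0.143 m and horizontal distance between empty and bin below 0.07 m and height (world z) of bar below 0.02 m), for 0.1 s.
At the end, for the whole second after the job is handed in: every full spool upright on a spindle, its underside within 4 mm of the seat's height and 6 mm of its axis; the empty spool at rest in the bin; the bar at rest flat on the bench; the drawer shut to within 12 mm (((horizontal distance between full0 and seat0 below 0.006 m and z of full0 in the frame of seat0 between -0.004 and 0.004 m) or (horizontal distance between full0 and seat1 below 0.006 m and z of full0 in the frame of seat1 between -0.004 and 0.004 m) or (horizontal distance between full0 and seat2 below 0.006 m and z of full0 in the frame of seat2 between -0.004 and 0.004 m)) and ((horizontal distance between full1 and seat0 below 0.006 m and z of full1 in the frame of seat0 between -0.004 and 0.004 m) or (horizontal distance between full1 and seat1 below 0.006 m and z of full1 in the frame of seat1 between -0.004 and 0.004 m) or (horizontal distance between full1 and seat2 below 0.006 m and z of full1 in the frame of seat2 between -0.004 and 0.004 m)) and ((horizontal distance between full2 and seat0 below 0.006 m and z of full2 in the frame of seat0 between -0.004 and 0.004 m) or (horizontal distance between full2 and seat1 below 0.006 m and z of full2 in the frame of seat1 between -0.004 and 0.004 m) or (horizontal distance between full2 and seat2 below 0.006 m and z of full2 in the frame of seat2 between -0.004 and 0.004 m)) and angle between each of full0, full1, full2's own z axis and vertical below 0.08 rad and linear speed of each of full0, full1, full2, empty, bar below 0.02 m/s and horizontal distance between empty and bin below 0.07 m and height (world z) of empty below 0.06 m and height (world z) of bar below 0.02 m and angle between bar's own x axis and vertical between 1.45 and 1.69 rad and value of joint chest_drawer0 below 0.012 m); the robot touches nothing.
It fails at once if the can is moved more than 4 cm (distance of can from where it was at the start of the episode above 0.04 m).
It fails at once if the hammer is moved more than 4 cm (distance of hammer from where it was at the start of the episode above 0.04 m).
It fails at once if the magnet is moved more than 4 cm (distance of magnet from where it was at the start of the episode above 0.04 m).
Of full0, full1, full2 only 1 to 3 are there at a start; the rules pass over those that are not, and their reading is None.
At some moment in a run one of bar may be knocked a few centimetres aside while the robot is not near it.
It also fails if it takes over 210 s, if anything falls off the work surface, if the arm or the gripper's body presses on something with over 40 N, if the wrist force passes 120 N, or if a joint passes its speed limit or range.

### The arm

A 6-joint arm with a two-finger parallel gripper is mounted at the origin on the work surface. World frame = base frame: x ahead of the robot, y to its left, z up, the work surface at z = 0. Lengths are in m, angles in rad, forces in N, time in s.
With the tool pointing down it reaches from about 0.3 to 0.875 m from the base axis. Payload 6.4 kg.
Tool frame: the origin (TCP) lies where the fingers leave the gripper's body, on its centre line; the fingertips stand 73 mm ahead of it and the grasp point (between the pads) lies 54 mm ahead of it; z points along the fingers, y is the line along which they close (so a half turn about z gives the same grasp; the last joint's range is limited). The gripper opens to 85 mm and grips with 20 to 120 N. Pads are 22 mm wide; open, the fingers measure 114 mm over their backs; the gripper's body (76 mm by 85 mm) begins 54 mm behind the grasp point. The pads swing forward as they close: fully open they stand 13 mm farther back than shut.
Start: joints at [0.971, 0.181, 1.607, -0, 1.354, -0.206], TCP at [0.221, 0.531, 0.304] pointing down, gripper open.
Joint ranges: [-2.99, 2.99], [-0.89, 2.07], [0.3, 2.58], [-1.14, 4.28], [0, 2.63], [-3.12, 3.12]. Speed limits (rad/s): [2.57, 2.57, 3.01, 3.14, 3.14, 3.14].

### API

Orientations are given as a unit quaternion [w, x, y, z].
In Python, from bench import ctrl gives the robot as it stands.
- The arm moves only by the tool carry_out, never from a script. Its argument "steps" is one flat list of numbers, 7 for each row, row after row: the shift along the tool's x, y, z in m, then the turn, a rotation vector about the tool's x, y, z in rad, then the opening, from 0 (shut) to 1 (fully open). In form: [dx, dy, dz, wx, wy, wz, claw, dx, dy, dz, wx, wy, wz, claw, ...]. A call has 1 to 20 rows; each row is the pose to reach, as a shift and turn from the pose commanded when the call began, along the tool's axes at that moment; what a row does not reach only later rows make up. A row lasts 1/10 s, in which the tool goes at most 50 mm and 8.59 degrees, less where a joint would pass 70% of its speed; a pose out of reach is approached as far as the arm can. A call with a gripper value outside its range is refused whole. The fingers move at their own pace and stop on an object; the grip force is fixed at half the most. Time passes only in rows, so rows that repeat a pose let the fingers close. It gives the time, the measured TCP pose, the force, the opening and the grip force at its end, in the units of the state.
- ctrl.get_obs(): the state, without advancing time (a new reading comes with each control period).
- ctrl.camera(name): name is "scene" or "side" or "wrist"; returns the picture (480x640x3 uint8, red, green, blue); there is no depth.
- ctrl.camera_params(name): a dict with "vertical_fov" (degrees; the focal length in pixels is half the picture's height over the tangent of half this angle, whatever the lens; pixels are square), "cx", "cy" (the principal point, pixels), "cam_to_world" (4x4, takes a point from camera to world coordinates); the wrist camera has in their place "hand_eye" (4x4, takes a point from camera to tool coordinates, whose origin is the TCP and whose axes are the flange's). Camera axes: x right, y down, z forward; pixel columns grow to the right and rows downward; lengths in m; the calibration is good to about 2 mm. A picture is of the moment at which its call begins: read the wrist's pose just before it. camera_params takes no time and is no camera call.
- ctrl.hand_in(): hands the job in; it is judged then, once.
The state is a dict: "time_s": time; "q": joint angles; "dq": joint speeds; "joint_efforts": joint torques, N m; "eef_pos": TCP position; "eef_rot": TCP orientation; "wrist_force": force on the tool from outside, world axes, zero at the start; "torque": the same for the moment, N m; "opening": opening from 0.0 (shut) to 1.0 (fully open); "grasp_force": force on a finger pad.
Only numpy, scipy, OpenCV 4.12 (cv2) and the standard library are available. Lean on these libraries where they do the work, as an engineer would, in place of code of your own. Each camera call takes 0.05 s, during which the arm holds its last target. There are 200 camera calls.

## Working session

There is one attempt and no reset: what is moved stays moved. The work goes in short steps, Python scripts to look and compute and a tool call to move; the robot and the scene stay as the last step left them, time stands still between calls to the robot, and variables do not carry over. Pictures are saved under pics/ and viewed, at most 14 in all, crops included, and the job is handed in when it is done.

Besides the shell and the picture viewer there is one more tool, called after "Call:" as name(argument=value, ...) on one line, values as JSON. carry_out: Moves the arm, as the interface text tells. Its arguments: {"type":"object","properties":{"steps":{"type":"array"}},"required":["steps"]}

```bash
mkdir -p pics; ls; cat > h.py <<'E'
import numpy as np, cv2
from bench import ctrl
from scipy.spatial.transform import Rotation as R
def rot(q): return R.from_quat([q[1],q[2],q[3],q[0]])
def snap(name,fn):
    o=ctrl.get_obs(); im=ctrl.camera(name); cv2.imwrite('pics/'+fn,im[:,:,::-1]); return o,im
def K(name):
    p=ctrl.camera_params(name); f=240/np.tan(np.radians(p['vertical_fov'])/2); return p,f
def T(name,o=None):
    p,f=K(name)
    if name=='wrist':
        o=o or ctrl.get_obs(); M=np.eye(4); M[:3,:3]=rot(o['eef_rot']).as_matrix(); M[:3,3]=o['eef_pos']
        return p,f,M@np.array(p['hand_eye'])
    return p,f,np.array(p['cam_to_world'])
def pix(name,u,v,z,o=None):
    p,f,M=T(name,o); d=M[:3,:3]@np.array([(u-p['cx'])/f,(v-p['cy'])/f,1]); c=M[:3,3]
    return c+d*(z-c[2])/d[2]
def proj(name,P,o=None):
    p,f,M=T(name,o); q=np.linalg.inv(M)@np.append(P,1); return np.array([p['cx']+f*q[0]/q[2],p['cy']+f*q[1]/q[2]])
def rel(pos,o=None,Rm=None):
    "shift in tool axes to world TCP pos, rotvec to Rm"
    o=o or ctrl.get_obs(); r=rot(o['eef_rot'])
    s=r.inv().apply(np.array(pos)-o['eef_pos']); 
    w=(r.inv()*Rm).as_rotvec() if Rm is not None else np.zeros(3)
    return np.round(s,4),np.round(w,4)
E
python3 - <<'E'
from h import *
for n in ['scene','side']:
    o,im=snap(n,n+'0.png'); p=ctrl.camera_params(n); print(n,p)
print(ctrl.camera_params('wrist')); print(o)
E
```

```text
pics
scene {'vertical_fov': 53.57741585446359, 'cx': 327.2499051915938, 'cy': 238.75689719911506, 'cam_to_world': array([[-0.62251611,  0.65487463, -0.42850077,  1.04331447],
       [ 0.78260296,  0.51915433, -0.34352786,  0.29435644],
       [-0.00250965, -0.5491976 , -0.83568876,  1.10568234],
       [ 0.        ,  0.        ,  0.        ,  1.        ]])}
side {'vertical_fov': 44.003029497048026, 'cx': 311.95039653436345, 'cy': 236.2930634552018, 'cam_to_world': array([[ 0.70050178, -0.5490157 ,  0.45593751, -0.12858602],
       [-0.71358582, -0.54746295,  0.43712653, -0.78941641],
       [ 0.00961956, -0.63155845, -0.77526859,  1.26974184],
       [ 0.        ,  0.        ,  0.        ,  1.        ]])}
{'vertical_fov': 59.26058519980677, 'cx': 324.68810647342536, 'cy': 236.1257503553203, 'hand_eye': array([[-3.98363406e-04, -9.61251599e-01, -2.75672279e-01,
         6.98849541e-02],
       [ 9.99999771e-01, -2.32116190e-04, -6.35686898e-04,
         5.21667411e-04],
       [ 5.47067048e-04, -2.75672469e-01,  9.61251471e-01,
        -6.96513380e-02],
       [ 0.00000000e+00,  0.00000000e+00,  0.00000000e+00,
         1.00000000e+00]])}
{'time_s': 0.05, 'q': array([ 9.70691465e-01,  1.81525817e-01,  1.60795987e+00, -9.24715229e-06,
        1.35382503e+00, -2.06314547e-01]), 'dq': array([ 1.21828453e-04,  9.36445247e-04, -1.64768739e-03, -1.98909371e-03,
        5.70815352e-05, -5.44975810e-04]), 'joint_efforts': array([-1.41211014e-03, -4.46260858e+01, -3.52579629e+01, -3.48118065e-04,
        4.32640009e-03,  2.55869975e-05]), 'eef_pos': array([0.22037772, 0.53064444, 0.30301588]), 'eef_rot': array([-3.32908539e-04,  1.95624373e-01,  9.80678524e-01, -7.91914742e-04]), 'wrist_force': array([ 0.48870872,  0.63104245, -0.229028  ]), 'torque': array([ 0.0045043 , -0.00988929, -0.04570413]), 'grasp_force': 0.0, 'opening': 0.9999348083225305}
```

View pics/scene0.png

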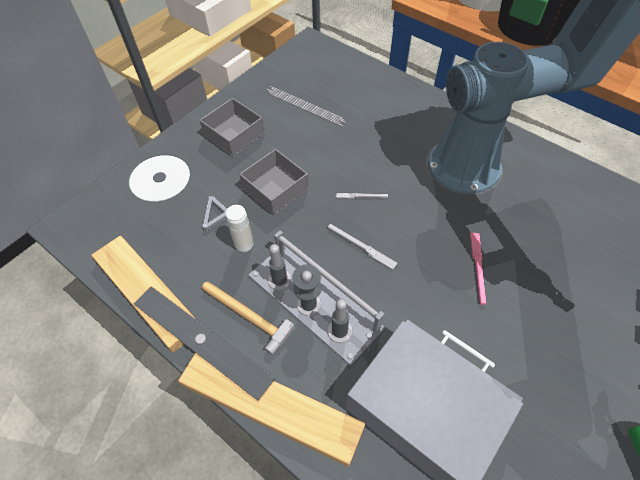

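View pics/side0.png

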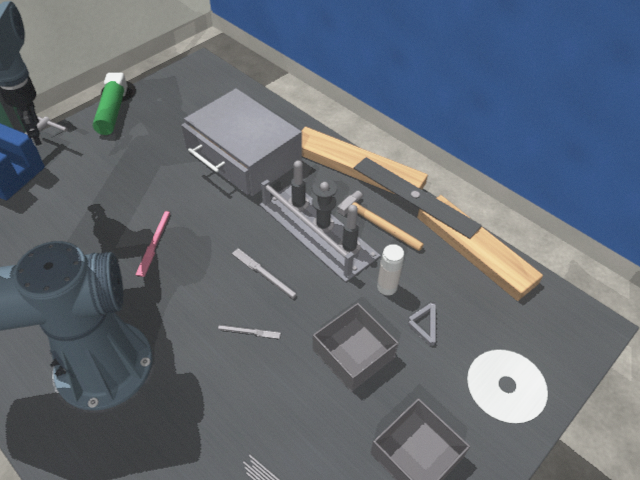

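Scene view: bar candidates are large grey (363,246), small grey (362,196) and pink (478,268); I choose the large grey one. Bin candidates are (274,180) and (232,127); the first is nearer the base. The empty is on the middle spindle (307,285), the handle is at (467,350), and the drawer looks shut. I'll take one close crop to check the choice.

```bash
python3 - <<'E'
from h import *
im=cv2.imread('pics/scene0.png'); cv2.imwrite('pics/c1.png',cv2.resize(im[160:400,220:540],None,fx=2.5,fy=2.5,interpolation=cv2.INTER_CUBIC))
for n,u,v,z in [('scene',274,170,.07),('scene',232,120,.07),('side',356,335,.07),('side',421,437,.07),('scene',329,227,.01),('scene',396,266,.006),('side',295,295,.01),('side',234,251,.006)]:
    print(n,u,v,pix(n,u,v,z).round(4))
E
```

```text
scene 274 170 [ 0.422  -0.3993  0.07  ]
scene 232 120 [ 0.3498 -0.6405  0.07  ]
side 356 335 [ 0.4398 -0.3894  0.07  ]
side 421 437 [ 0.3565 -0.6422  0.07  ]
scene 329 227 [ 0.4476 -0.1768  0.01  ]
scene 396 266 [0.4336 0.0401 0.006 ]
side 295 295 [ 0.4452 -0.183   0.01  ]
side 234 251 [0.4304 0.0357 0.006 ]
```

View pics/c1.png

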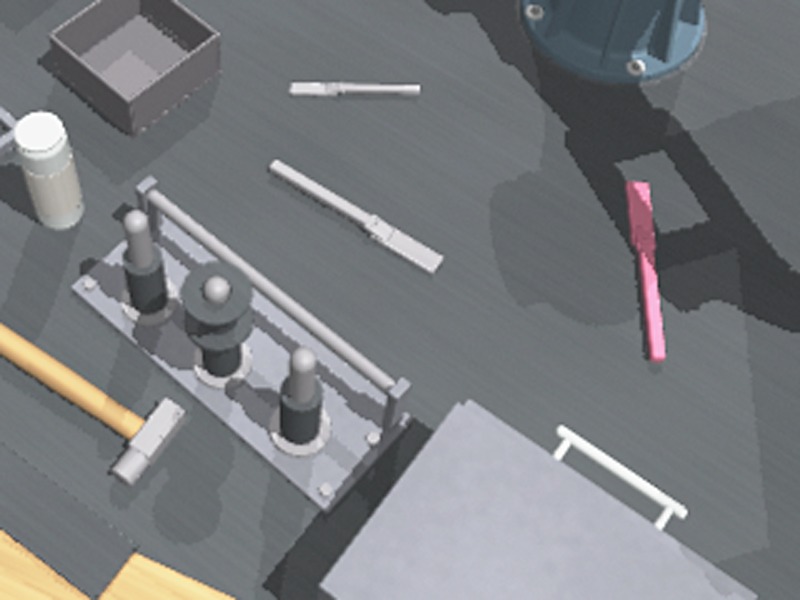

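```bash
python3 - <<'E'
from h import *
def c(u,v,z): return pix('scene',220+u/2.5,160+v/2.5,z).round(4)
print('sp',[c(136,221,.1615),c(217,288,.1615),c(303,359,.1615)])
print('posts',c(148,184,.092),c(402,385,.092))
print('base',c(74,287,.008),c(326,508,.008))
print('handle',c(561,430,.082),c(684,514,.082))
print('chest',c(468,402,.12), pix('scene',522,404,.12).round(4), pix('scene',348,402,.12).round(4))
print('bar',c(274,164,.014),c(436,264,.006),c(282,160,.014), c(268,167,.014))
print('bin',c(52,42,.07),c(132,92,.07),c(219,35,.07))
print('can',c(42,130,.15))
s=lambda u,v,z: pix('side',u,v,z).round(4)
print('side sp',s(297,167,.1615),s(324,188,.1615),s(350,212,.1615))
print('side handle',s(190,151,.082),s(224,169,.082))
print('side bin',s(316,343,.07),s(355,307,.07),s(397,346,.07),s(356,374,.07))
print('side posts',s(266,184,.092),s(349,256,.092))
E
```

```text
sp [array([ 0.6574, -0.1741,  0.1615]), array([ 0.6652, -0.0686,  0.1615]), array([0.6727, 0.0354, 0.1615])]
posts [ 0.5879 -0.229   0.092 ] [0.6095 0.1041 0.092 ]
base [ 0.6964 -0.2464  0.008 ] [0.7213 0.1044 0.008 ]
handle [0.5516 0.2414 0.082 ] [0.5523 0.3661 0.082 ]
chest [0.5984 0.1649 0.12  ] [0.606  0.4455 0.12  ] [0.8213 0.1682 0.12  ]
bar [ 0.445  -0.1767  0.014 ] [0.4352 0.0361 0.006 ] [ 0.4351 -0.173   0.014 ] [ 0.4524 -0.1794  0.014 ]
bin [ 0.5    -0.4563  0.07  ] [ 0.4971 -0.3361  0.07  ] [ 0.3735 -0.3136  0.07  ]
can [ 0.6311 -0.3255  0.15  ]
side sp [0.6647 0.03   0.1615] [ 0.6597 -0.0741  0.1615] [ 0.6458 -0.177   0.1615]
side handle [0.5478 0.3563 0.082 ] [0.5695 0.2293 0.082 ]
side bin [ 0.3602 -0.3386  0.07  ] [ 0.4945 -0.3373  0.07  ] [ 0.4842 -0.4744  0.07  ] [ 0.3672 -0.4543  0.07  ]
side posts [0.6072 0.0942 0.092 ] [ 0.584  -0.2351  0.092 ]
```

```bash
cat >> h.py <<'E'
def att(a,th=0):
    h=np.array([np.cos(a),np.sin(a),0]); k=np.array([0,0,1.])
    x=np.cos(th)*h+np.sin(th)*k; z=np.sin(th)*h-np.cos(th)*k; return R.from_matrix(np.c_[x,np.cross(z,x),z])
E
python3 - <<'E'
from h import *
print(rel([.44,-.10,.30],None,att(np.pi/2+.045)))
E
```

```text
(array([-0.4448, -0.4981,  0.0037]), array([-1.600e-03,  6.000e-04,  1.132e+00]))
```

Call:
carry_out(steps=[-0.445,-0.498,0.004,0,0,1.132,1,-0.445,-0.498,0.004,0,0,1.132,1,-0.445,-0.498,0.004,0,0,1.132,1,-0.445,-0.498,0.004,0,0,1.132,1,-0.445,-0.498,0.004,0,0,1.132,1,-0.445,-0.498,0.004,0,0,1.132,1,-0.445,-0.498,0.004,0,0,1.132,1,-0.445,-0.498,0.004,0,0,1.132,1,-0.445,-0.498,0.004,0,0,1.132,1,-0.445,-0.498,0.004,0,0,1.132,1,-0.445,-0.498,0.004,0,0,1.132,1,-0.445,-0.498,0.004,0,0,1.132,1,-0.445,-0.498,0.004,0,0,1.132,1,-0.445,-0.498,0.004,0,0,1.132,1,-0.445,-0.498,0.004,0,0,1.132,1,-0.445,-0.498,0.004,0,0,1.132,1,-0.445,-0.498,0.004,0,0,1.132,1])

```text
time_s: 1.8
eef_pos: [0.44, -0.0981, 0.2996]
eef_rot: [-0.001, 0.69, 0.723, 0.0]
wrist_force: [-0.1, -0.5, -0.2]
opening: 1.001
grasp_force: 0.0
```

```bash
python3 - <<'E'
from h import *
o,im=snap('wrist','w1.png'); print(o['eef_pos'],o['eef_rot'],o['q'])
E
```

```text
[ 0.43998973 -0.0981243   0.29959911] [-5.23682418e-04  6.90479777e-01  7.23351506e-01  4.45780154e-05] [-4.84018882e-01 -1.02667235e-01  1.90939188e+00  3.83840721e-04
  1.33585067e+00 -5.30600257e-01]
```

View pics/w1.png

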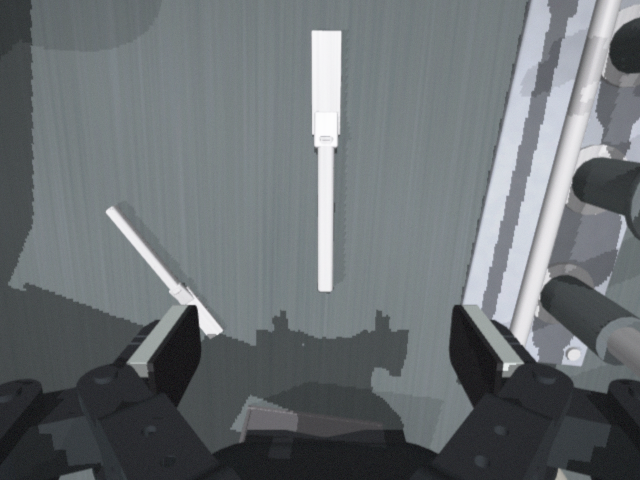

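Wrist view: the bar's butt is at (325,291), the shoulder at (326,145) and the blade tip at (326,30). It lies straight along tool x.

```bash
cat > m.txt <<'E'
E
python3 - <<'E'
from h import *
import json
o=ctrl.get_obs()
b=pix('wrist',325,291,.014,o); s=pix('wrist',325.5,145,.014,o); t=pix('wrist',326.5,30,.006,o)
print(b,s,t,np.linalg.norm(t-b))
d=(t-b)[:2]; yaw=np.arctan2(d[1],d[0]); print('yaw',yaw)
d/=np.linalg.norm(d); c=b[:2]+.11*d; print('centre',c)
g=c-.075*d; print('grasp',g, rel([*g,.2],o,att(yaw)),rel([*g,.0745],o,att(yaw)))
E
```

```text
[ 0.44437686 -0.18154539  0.014     ] [ 0.43869742 -0.05146323  0.014     ] [0.43534651 0.03648791 0.006     ] 0.21836681374467948
yaw 1.6121899735168759
centre [ 0.43982486 -0.07163961]
grasp [ 0.44292849 -0.14657537] (array([-0.0486,  0.0006,  0.0998]), array([-0.0002, -0.0005,  0.0056])) (array([-0.0487,  0.0006,  0.2253]), array([-0.0002, -0.0005,  0.0056]))
```

Call:
carry_out(steps=[-0.048,0.0005,0.05,0,0,0,1,-0.049,0.0005,0.1,0,0,0,1,-0.049,0.0005,0.15,0,0,0,1,-0.049,0.0005,0.185,0,0,0,1,-0.049,0.0005,0.21,0,0,0,1,-0.049,0.0005,0.224,0,0,0,1,-0.049,0.0005,0.224,0,0,0,1,-0.049,0.0005,0.224,0,0,0,0,-0.049,0.0005,0.224,0,0,0,0,-0.049,0.0005,0.224,0,0,0,0,-0.049,0.0005,0.224,0,0,0,0,-0.049,0.0005,0.224,0,0,0,0,-0.049,0.0005,0.224,0,0,0,0,-0.049,0.0005,0.224,0,0,0,0,-0.049,0.0005,0.224,0,0,0,0,-0.049,0.0005,0.224,0,0,0,0])

```text
time_s: 3.45
eef_pos: [0.4436, -0.1488, 0.0767]
eef_rot: [0.0, 0.691, 0.723, 0.0]
wrist_force: [-1.5, 0.9, 7.2]
opening: 0.14
grasp_force: 60.2
```

```bash
python3 - <<'E'
from h import *
print(rel([.58,-.01,.36]))
E
```

```text
(array([ 0.1324,  0.1428, -0.2832]), array([0., 0., 0.]))
```

Call:
carry_out(steps=[0,0,-0.02,0,0,0,0,0,0,-0.05,0,0,0,0,0,0,-0.09,0,0,0,0,0,0,-0.13,0,0,0,0,0,0,-0.17,0,0,0,0,0,0,-0.21,0,0,0,0,0.03,0.03,-0.24,0,0,0,0,0.06,0.06,-0.27,0,0,0,0,0.09,0.09,-0.283,0,0,0,0,0.115,0.12,-0.283,0,0,0,0,0.132,0.143,-0.283,0,0,0,0,0.132,0.143,-0.283,0,0,0,0,0.132,0.143,-0.283,0,0,0,0,0.132,0.143,-0.283,0,0,0,0])

```text
time_s: 4.85
eef_pos: [0.5793, -0.0108, 0.3583]
eef_rot: [-0.001, 0.691, 0.723, -0.001]
wrist_force: [0.1, 0.5, -2.2]
opening: 0.145
grasp_force: 59.3
```

```bash
python3 - <<'E'
from h import *
o,im=snap('wrist','w2.png'); print(o['eef_pos'],o['eef_rot'],o['q'],o['grasp_force'])
np.save('o2.npy',o,allow_pickle=True)
E
```

```text
[ 0.57928512 -0.01084451  0.35829475] [-5.09978048e-04  6.91244553e-01  7.22620468e-01 -6.06381183e-04] [-2.23240364e-01  1.50813103e-01  1.53111383e+00 -5.18961344e-04
  1.46116407e+00 -2.67559097e-01] 59.30860161781311
```

View pics/w2.png

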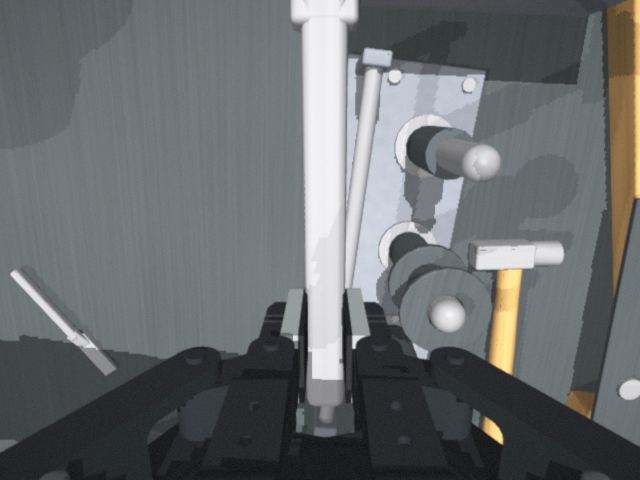

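Wrist view: the left spindle's dome is at (482,162). The middle spindle's dome is at (446,314), with the empty's top flange centred at (445,314) and 46 px in radius. The rod's end post is at (377,55).

```bash
python3 - <<'E'
from h import *
o=np.load('o2.npy',allow_pickle=True).item()
L=pix('wrist',482,162,.1615,o); M=pix('wrist',446,314,.1615,o); F=pix('wrist',445.5,314,.1575,o)
print(L,M,F,np.linalg.norm(L-M)); d=L-M; print('stand yaw',np.arctan2(-d[0],d[1]))
print('post',pix('wrist',376,52,.092,o))
# refine by joint fit w/ scene,side,wrist observations
from scipy.optimize import least_squares
S=lambda u,v:(220+u/2.5,160+v/2.5)
ob=[('scene',S(136,221),-1),('scene',S(217,288),0),('scene',S(303,359),1),('side',(297,167),1),('side',(324,188),0),('side',(350,212),-1),('wrist',(482,162),1),('wrist',(446,314),0)]
def f(p):
    x,y,a=p;r=[]
    for n,uv,k in ob:
        P=[x-.105*k*np.sin(a),y+.105*k*np.cos(a),.1615]; w=1 if n=='wrist' else .6
        r+=list(w*(proj(n,P,o)-uv))
    return r
s=least_squares(f,[.66,-.07,-.07],loss='soft_l1'); print(s.x,np.round(s.fun,1))
E
```

```text
[0.67553462 0.03550526 0.1615    ] [ 0.66593875 -0.06941582  0.1615    ] [ 0.66692907 -0.07136729  0.1575    ] 0.10535897774634562
stand yaw -0.09120424482788349
post [0.61170453 0.10553497 0.092     ]
[ 0.66571608 -0.06917733 -0.09278082] [ 0.3 -0.2 -0.2  0.  -0.5  0.5  0.9 -1.8  0.1 -1.3  1.1 -1.7 -0.2  0.2
 -0.3 -0.3]
```

```bash
cat >> h.py <<'E'
SM=np.array([.6657,-.0692]); SY=-.091
def st(X,Y,Z): c,s=np.cos(SY),np.sin(SY); return np.array([SM[0]+c*X-s*Y,SM[1]+s*X+c*Y,Z])
E
python3 - <<'E'
from h import *
o=np.load('o2.npy',allow_pickle=True).item()
r=rot(o['eef_rot']); w=lambda t: o['eef_pos']+r.apply(t)
for bx,z in [(.02,.014),(-.11,.014),(-.11,0)]: print(bx,z,proj('wrist',w([bx+.077,0,.0767-z]),o))
print(rel(st(-.30,0,.36),None,att(SY)))
E
```

```text
0.02 0.014 [323.74288081  17.45499201]
-0.11 0.014 [324.10123681 406.3271892 ]
-0.11 0 [324.15897944 383.15156317]
(array([-0.0215, -0.2135, -0.0012]), array([-7.0000e-04,  1.0000e-03,  1.7057e+00]))
```

Call:
carry_out(steps=[-0.0215,-0.05,0,0,0,0.1,0,-0.0215,-0.09,0,0,0,0.25,0,-0.0215,-0.13,0,0,0,0.4,0,-0.0215,-0.17,0,0,0,0.55,0,-0.0215,-0.2,0,0,0,0.7,0,-0.0215,-0.2135,0,0,0,0.84,0,-0.0215,-0.2135,0,0,0,0.98,0,-0.0215,-0.2135,0,0,0,1.12,0,-0.0215,-0.2135,0,0,0,1.26,0,-0.0215,-0.2135,0,0,0,1.4,0,-0.0215,-0.2135,0,0,0,1.52,0,-0.0215,-0.2135,0,0,0,1.63,0,-0.0215,-0.2135,0,0,0,1.706,0,-0.0215,-0.2135,0,0,0,1.706,0,-0.0215,-0.2135,0.04,0,0,1.706,0,-0.0215,-0.2135,0.08,0,0,1.706,0,-0.0215,-0.2135,0.12,0,0,1.706,0,-0.0215,-0.2135,0.16,0,0,1.706,0,-0.0215,-0.2135,0.193,0,0,1.706,0,-0.0215,-0.2135,0.193,0,0,1.706,0])

```text
time_s: 6.9
eef_pos: [0.3643, -0.0402, 0.1622]
eef_rot: [-0.002, 0.999, -0.045, -0.004]
wrist_force: [-0.8, 0.3, -2.6]
opening: 0.141
grasp_force: 59.4
```

```bash
python3 - <<'E'
from h import *
o,im=snap('side','s1.png'); print(o['eef_pos'],o['eef_rot'],o['q'])
r=rot(o['eef_rot']); t=o['eef_pos']+r.apply([.187,0,.0767-.003]); b=o['eef_pos']+r.apply([-.033,0,.07]); print(t, 'tip px',proj('side',t),'butt',proj('side',b))
print('stand X,Y of TCP', R.from_euler('z',-SY).apply(o['eef_pos']-np.append(SM,0)))
cv2.imwrite('pics/c2.png',cv2.resize(cv2.imread('pics/s1.png')[120:330,200:480],None,fx=2.8,fy=2.8,interpolation=cv2.INTER_CUBIC))
print(rel(st(-.211,0,.165),None,att(SY)))
E
```

```text
[ 0.36431993 -0.04019873  0.16222627] [-0.00182267  0.99899155 -0.04464269 -0.00442514] [-4.37081686e-01 -1.03868399e-01  2.22190087e+00 -1.90633864e-05
  1.03313183e+00  1.22304057e+00]
[ 0.54992762 -0.05657773  0.08684588] tip px [289.28518636 226.05964495] butt [219.26483397 268.75833283]
stand X,Y of TCP [-0.30276854  0.00149353  0.16222627]
(array([ 0.0899,  0.0011, -0.0008]), array([-0.0018,  0.005 ,  0.0014]))
```

View pics/c2.png

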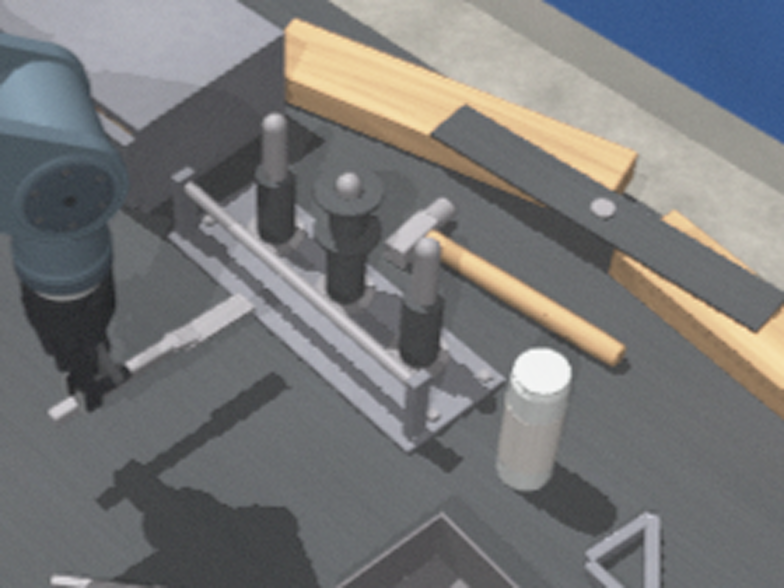

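Call:
carry_out(steps=[0,0.001,-0.004,0,0.005,0,0,0.01,0.001,-0.004,0,0.005,0,0,0.025,0.001,-0.004,0,0.005,0,0,0.04,0.001,-0.004,0,0.005,0,0,0.055,0.001,-0.004,0,0.005,0,0,0.065,0.001,-0.004,0,0.005,0,0,0.075,0.001,-0.004,0,0.005,0,0,0.082,0.001,-0.004,0,0.005,0,0,0.088,0.001,-0.004,0,0.005,0,0,0.092,0.001,-0.004,0,0.005,0,0,0.092,0.001,-0.004,0,0.005,0,0,0.092,0.001,-0.004,0,0.005,0,0])

```text
time_s: 8.15
eef_pos: [0.4523, -0.0485, 0.1663]
eef_rot: [-0.002, 0.999, -0.045, -0.007]
wrist_force: [-22.9, 3.1, 0.4]
opening: 0.141
grasp_force: 59.9
```

```bash
python3 - <<'E'
from h import *
o,im=snap('side','s2.png'); print(o['eef_pos'],o['eef_rot'],o['wrist_force'])
r=rot(o['eef_rot']); t=o['eef_pos']+r.apply([.187,0,.0767-.003]); print(t, 'tip px',proj('side',t))
f=lambda p: R.from_euler('z',-SY).apply(p-np.append(SM,0))
print('stand X,Y of TCP',f(o['eef_pos']),'tip',f(t), rel([0,0,0],o,att(SY))[1])
cv2.imwrite('pics/c3.png',cv2.resize(cv2.imread('pics/s2.png')[140:290,220:420],None,fx=4,fy=4,interpolation=cv2.INTER_CUBIC))
E
```

```text
[ 0.45229551 -0.04854594  0.16628037] [-0.00195192  0.99897477 -0.04464225 -0.00725744] [-22.89044596   3.12734436   0.39639282]
[ 0.63747464 -0.06488456  0.08984461] tip px [315.05460413 209.21583722]
stand X,Y of TCP [-0.21439843  0.00117558  0.16628037] tip [-0.02850073  0.00173262  0.08984461] [-0.0032  0.0147  0.0017]
```

View pics/c3.png

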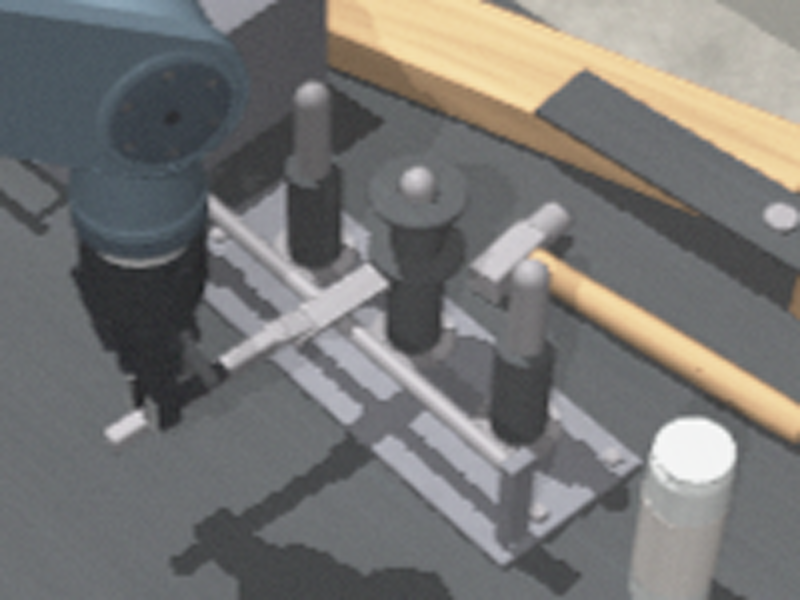

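```bash
python3 - <<'E'
from h import *
cr=lambda P: np.round((proj('side',P)-[220,140])*4+1.5,1)
for X in (-.035,-.030,-.025,-.020): print(X,[cr(st(X,y,.093)) for y in (.0137,-.0103)])
print('dome',cr(st(0,0,.1615)),'thick L/R at seat', cr(st(0,0,.09)),'base',cr(st(0,0,.008)))
a=np.linspace(0,6.28,60)
for z in (.0975,.1055,.1575): 
    q=np.array([cr(st(.033*np.cos(t),.033*np.sin(t),z)) for t in a]); print(z,q.min(0),q.max(0))
im=cv2.imread('pics/s2.png'); v=cv2.resize(im[185:225,290:345],None,fx=12,fy=12,interpolation=cv2.INTER_CUBIC)
for t in a:
    for z,c in ((.0975,(0,0,255)),(.1055,(0,255,0))):
        u=(proj('side',st(.033*np.cos(t),.033*np.sin(t),z))-[290,185])*12+6; cv2.circle(v,tuple(int(i) for i in u),1,c,-1)
cv2.imwrite('pics/c4.png',v)
E
```

```text
-0.035 [array([362.7, 269.6]), array([386.1, 290.3])]
-0.03 [array([368.4, 266. ]), array([391.9, 286.7])]
-0.025 [array([374.1, 262.4]), array([397.6, 283.1])]
-0.02 [array([379.8, 258.9]), array([403.3, 279.5])]
dome [418.5 184.9] thick L/R at seat [415.7 259.4] base [412.8 338.6]
0.0975 [366.6 215.7] [465.5 288.8]
0.1055 [366.7 207.5] [466.  280.7]
0.1575 [367.4 152.9] [469.3 226.5]
```

View pics/c4.png

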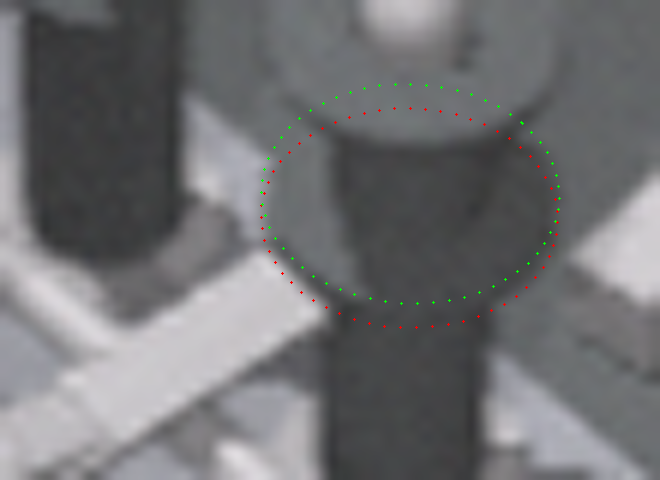

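Call:
carry_out(steps=[-0.008,0,0,0,0,0,0,-0.014,0,0,0,0,0,0,-0.014,0,0,0,0,0,0,-0.014,0,0,0,0,0,0])

```text
time_s: 8.6
eef_pos: [0.446, -0.0496, 0.1704]
eef_rot: [0.0, 0.999, -0.045, 0.003]
wrist_force: [-0.1, -0.3, -2.9]
opening: 0.142
grasp_force: 59.4
```

```bash
cat > q.py <<'E'
from h import *
o=ctrl.get_obs(); r=rot(o['eef_rot']); t=o['eef_pos']+r.apply([.187,0,.0767]); b=o['eef_pos']+r.apply([-.033,0,.0767-.007])
f=lambda p: R.from_euler('z',-SY).apply(p-np.append(SM,0)).round(4)
print(o['eef_pos'].round(4),'F',o['wrist_force'].round(1),'tau',o['torque'].round(2)); print('TCP',f(o['eef_pos']),'tip underside',f(t),'needs turn',rel([0,0,0],o,att(SY))[1],'butt px',proj('side',b), o['grasp_force'])
E
python3 q.py
```

```text
[ 0.446  -0.0496  0.1704] F [-0.1 -0.3 -2.9] tau [0.03 0.2  0.03]
TCP [-0.2206 -0.0004  0.1704] tip underside [-0.0331 -0.0004  0.095 ] needs turn [ 0.0004 -0.0068  0.0006] butt px [247.08735275 250.01398907] 59.43589746952057
```

Call:
carry_out(steps=[-0.012,0,0,0,0,0,0,-0.012,0,0.006,0,-0.007,0,0,-0.012,0,0.006,0,-0.007,0,0,-0.012,0,0.006,0,-0.007,0,0,-0.012,0,0.006,0,-0.007,0,0,-0.012,0,0.006,0,-0.007,0,0])

```text
time_s: 9.2
eef_pos: [0.4336, -0.0483, 0.1638]
eef_rot: [-0.0, 0.999, -0.045, -0.001]
wrist_force: [-1.4, -0.3, -3.0]
opening: 0.141
grasp_force: 59.4
```

```bash
python3 q.py
```

```text
[ 0.4336 -0.0483  0.1638] F [-1.4 -0.3 -3. ] tau [0.01 0.17 0.  ]
TCP [-0.233  -0.0003  0.1638] tip underside [-0.0462 -0.0001  0.0867] needs turn [0.     0.0019 0.0008] butt px [243.00271604 254.19857448] 59.43578660488129
```

Tip underside is now 0.0867, so the blade sits between the rod top at 0.085 and the flange at 0.0975. Advancing gently.

Call:
carry_out(steps=[0.005,0,0,0,0.002,0,0,0.01,0,0,0,0.002,0,0,0.014,0,0,0,0.002,0,0,0.018,0,0,0,0.002,0,0,0.021,0,0,0,0.002,0,0,0.0235,0,0,0,0.002,0,0,0.0235,0,0,0,0.002,0,0,0.0235,0,0,0,0.002,0,0])

```text
time_s: 10.0
eef_pos: [0.4568, -0.0503, 0.1636]
eef_rot: [-0.0, 0.999, -0.045, -0.0]
wrist_force: [0.3, 0.2, -2.4]
opening: 0.141
grasp_force: 59.4
```

```bash
python3 q.py
```

```text
[ 0.4568 -0.0503  0.1636] F [ 0.3  0.2 -2.4] tau [-0.02  0.21  0.01]
TCP [-2.098e-01 -2.000e-04  1.636e-01] tip underside [-0.0228 -0.      0.0869] needs turn [-0.0001  0.0003  0.0008] butt px [250.53915745 249.48050676] 59.43465828895569
```

```bash
cat > lev.py <<'E'
from h import *
def pose(th,X=-.0245,gap=0.0):
    n=np.array([-np.sin(th),np.cos(th)]); e=np.array([np.cos(th),np.sin(th)]); C=np.array([-.066,.078+gap])
    L=(X+.066+.013*np.sin(th))/np.cos(th); tip=C+.007*n+L*e; t=tip-.187*e+.0767*n
    return st(t[0],0,t[1]),att(SY,th),(C+.013*n+L*e)[1]
if __name__=='__main__':
    import sys
    for th in map(float,sys.argv[1:]):
        p,a,z=pose(th); s,w=rel(p,None,a); print(th,s.round(4),w.round(3),'lift',round(z-.0975,4))
E
python3 lev.py .05 .1 .15 .2 .25 .3 .35 .4 .45
```

```text
0.05 [-0.005  -0.0002  0.0093] [-0.     0.05   0.001] lift -0.0044
0.1 [-0.0078 -0.0002  0.0167] [-0.     0.1    0.001] lift -0.0023
0.15 [-0.0102 -0.0002  0.0242] [-0.     0.15   0.001] lift -0.0001
0.2 [-0.012  -0.0002  0.0318] [-0.     0.2    0.001] lift 0.0022
0.25 [-0.0134 -0.0002  0.0394] [-0.     0.25   0.001] lift 0.0045
0.3 [-0.0142 -0.0002  0.0469] [-0.     0.3    0.001] lift 0.0069
0.35 [-0.0146 -0.0002  0.0544] [-0.     0.35   0.001] lift 0.0095
0.4 [-0.0145 -0.0002  0.0617] [-0.     0.4    0.001] lift 0.0122
0.45 [-0.0138 -0.0002  0.0688] [-0.     0.45   0.001] lift 0.015
```

Call:
carry_out(steps=[-0.003,0,0.005,0,0.025,0,0,-0.005,0,0.0093,0,0.05,0,0,-0.0065,0,0.013,0,0.075,0,0,-0.0078,0,0.0167,0,0.1,0,0,-0.009,0,0.0205,0,0.125,0,0,-0.0102,0,0.0242,0,0.15,0,0,-0.011,0,0.028,0,0.175,0,0,-0.012,0,0.0318,0,0.2,0,0,-0.0127,0,0.0356,0,0.225,0,0,-0.0134,0,0.0394,0,0.25,0,0,-0.0134,0,0.0394,0,0.25,0,0])

```text
time_s: 11.1
eef_pos: [0.4423, -0.0489, 0.1241]
eef_rot: [0.005, 0.991, -0.045, 0.124]
wrist_force: [-8.0, 0.6, 8.0]
opening: 0.141
grasp_force: 61.0
```

```bash
python3 q.py; python3 lev.py .3 .4 .45 .5
```

```text
[ 0.4423 -0.0489  0.1241] F [-8.   0.6  8. ] tau [ 0.09  1.28 -0.01]
TCP [-2.243e-01 -1.000e-04  1.241e-01] tip underside [-0.0242  0.0002  0.0958] needs turn [-0.0004 -0.2484  0.0012] butt px [252.89338682 259.611742  ] 60.96734404563904
0.3 [-0.0016 -0.0001  0.0073] [-0.001  0.052  0.001] lift 0.0069
0.4 [-0.0054 -0.0001  0.0215] [-0.001  0.152  0.001] lift 0.0122
0.45 [-0.0065 -0.0001  0.0286] [-0.001  0.202  0.001] lift 0.015
0.5 [-0.0072 -0.0001  0.0356] [-0.001  0.252  0.001] lift 0.018
```

Call:
carry_out(steps=[-0.001,0,0.004,0,0.026,0,0,-0.0016,0,0.0073,0,0.052,0,0,-0.0025,0,0.011,0,0.077,0,0,-0.0035,0,0.0145,0,0.102,0,0,-0.0045,0,0.018,0,0.127,0,0,-0.0054,0,0.0215,0,0.152,0,0,-0.006,0,0.025,0,0.177,0,0,-0.0065,0,0.0286,0,0.202,0,0,-0.0065,0,0.0286,0,0.202,0,0,-0.0065,0,0.0286,0,0.202,0,0])

```text
time_s: 12.1
eef_pos: [0.4433, -0.0487, 0.0944]
eef_rot: [0.009, 0.974, -0.044, 0.222]
wrist_force: [-4.1, 0.6, -2.3]
opening: 0.138
grasp_force: 59.7
```

```bash
python3 q.py; python3 lev.py .45 .5; python3 - <<'E'
from h import *
o,im=snap('side','s3.png')
cv2.imwrite('pics/c5.png',cv2.resize(cv2.imread('pics/s3.png')[140:290,220:420],None,fx=4,fy=4,interpolation=cv2.INTER_CUBIC))
E
```

```text
[ 0.4433 -0.0487  0.0944] F [-4.1  0.6 -2.3] tau [0.19 1.15 0.18]
TCP [-2.234e-01  2.000e-04  9.440e-02] tip underside [-0.0216  0.0005  0.1065] needs turn [-0.0014 -0.4491  0.0011] butt px [258.61481953 263.4773569 ] 59.71961438655853
0.45 [-0.0001  0.0002 -0.0005] [-0.002  0.001  0.001] lift 0.015
0.5 [-0.002   0.0002  0.0062] [-0.002  0.051  0.001] lift 0.018
```

View pics/c5.png

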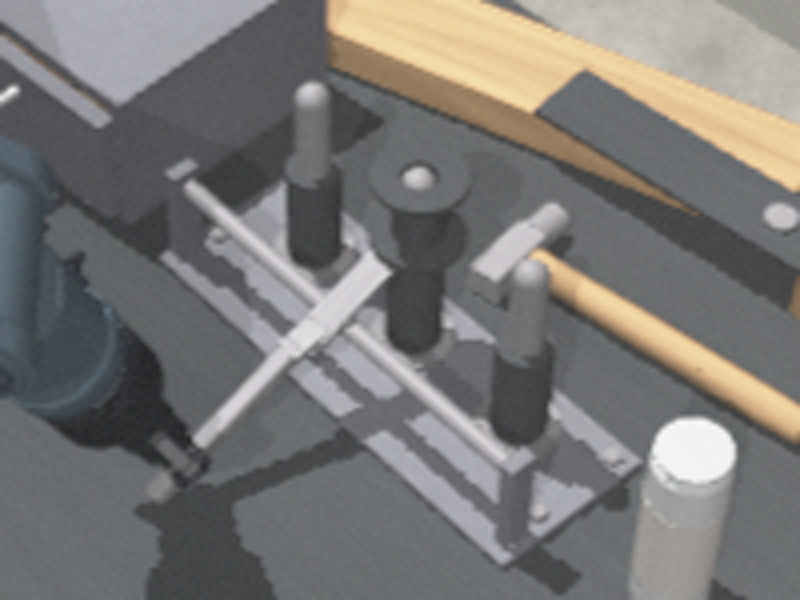

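The spool is up about 11 mm (its top flange rose about 11 px against the dome) and the force has dropped, so it is loose. Backing the bar out.

```bash
python3 lev.py .35 .25 .15 .05 ; python3 - <<'E'
from h import *
print(rel(st(-.31,0,.17),None,att(SY,.05)))
E
```

```text
0.35 [ 0.0051  0.0001 -0.0138] [-0.001 -0.1    0.001] lift 0.0095
0.25 [ 0.0127  0.0001 -0.0267] [-0.001 -0.2    0.001] lift 0.0045
0.15 [ 0.0222  0.0001 -0.0389] [-0.001 -0.3    0.001] lift -0.0001
0.05 [ 0.0333  0.0001 -0.0502] [-0.001 -0.4    0.001] lift -0.0044
(array([-4.560e-02, -1.000e-04, -1.057e-01]), array([-0.001 , -0.3999,  0.0013]))
```

Call:
carry_out(steps=[0.002,0,-0.0065,0,-0.05,0,0,0.005,0,-0.0138,0,-0.1,0,0,0.0085,0,-0.02,0,-0.15,0,0,0.0122,0,-0.0267,0,-0.2,0,0,0.017,0,-0.033,0,-0.25,0,0,0.021,0,-0.039,0,-0.3,0,0,0.026,0,-0.045,0,-0.35,0,0,0.032,0,-0.0505,0,-0.4,0,0,0.032,0,-0.0505,0,-0.4,0,0,0.015,0,-0.06,0,-0.4,0,0,0,0,-0.072,0,-0.4,0,0,-0.02,0,-0.088,0,-0.4,0,0,-0.0456,0,-0.106,0,-0.4,0,0,-0.0456,0,-0.106,0,-0.4,0,0])

```text
time_s: 13.55
eef_pos: [0.3545, -0.0405, 0.1698]
eef_rot: [0.001, 0.999, -0.045, 0.026]
wrist_force: [-0.6, 1.6, -3.2]
opening: 0.139
grasp_force: 59.4
```

```bash
python3 q.py; python3 - <<'E'
from h import *
print(rel([.42,-.147,.25],None,att(1.612)))
print(rel([.42,-.147,.13],None,att(1.612)))
E
```

```text
[ 0.3545 -0.0405  0.1698] F [-0.6  1.6 -3.2] tau [ 0.01  0.17 -0.07]
TCP [-3.126e-01  3.000e-04  1.698e-01] tip underside [-0.1219  0.0004  0.1029] needs turn [ 0.0002 -0.0516  0.0004] butt px [217.4306893  268.83493449] 59.41930532455444
(array([ 0.079 ,  0.1002, -0.0762]), array([ 0.0441, -0.0383, -1.7022]))
(array([0.0728, 0.1001, 0.0437]), array([ 0.0441, -0.0383, -1.7022]))
```

Call:
carry_out(steps=[0.01,0.01,-0.02,0.004,-0.003,-0.14,0,0.02,0.02,-0.04,0.008,-0.006,-0.28,0,0.03,0.03,-0.055,0.011,-0.01,-0.42,0,0.04,0.045,-0.07,0.015,-0.013,-0.56,0,0.05,0.06,-0.076,0.018,-0.016,-0.7,0,0.06,0.075,-0.076,0.022,-0.019,-0.84,0,0.07,0.09,-0.076,0.026,-0.022,-0.98,0,0.079,0.1,-0.076,0.029,-0.025,-1.12,0,0.079,0.1,-0.076,0.033,-0.028,-1.26,0,0.079,0.1,-0.076,0.036,-0.031,-1.4,0,0.079,0.1,-0.05,0.04,-0.035,-1.54,0,0.076,0.1,-0.02,0.044,-0.038,-1.66,0,0.074,0.1,0.02,0.044,-0.038,-1.702,0,0.073,0.1,0.0437,0.044,-0.038,-1.702,0,0.073,0.1,0.0437,0.044,-0.038,-1.702,0,0.073,0.1,0.0437,0.044,-0.038,-1.702,0])

```text
time_s: 15.15
eef_pos: [0.4237, -0.1481, 0.1309]
eef_rot: [0.001, 0.692, 0.721, 0.0]
wrist_force: [0.2, -1.2, -2.1]
opening: 0.14
grasp_force: 59.4
```

```bash
python3 - <<'E'
from h import *
o=ctrl.get_obs(); print(o['eef_pos'],o['wrist_force'])
print(rel([.42,-.147,.0775],None,att(1.612)))
E
```

```text
[ 0.42365675 -0.14810261  0.13092599] [ 0.17062948 -1.16237473 -2.12659417]
(array([ 0.0013, -0.0037,  0.0534]), array([ 0.0014,  0.0003, -0.0001]))
```

Call:
carry_out(steps=[0,0,0.02,0,0,0,0,0,0,0.035,0,0,0,0,0,0,0.045,0,0,0,0,0,0,0.051,0,0,0,0,0,0,0.0545,0,0,0,0,0,0,0.0545,0,0,0,0,0,0,0.0545,0,0,0,0.4,0,0,0.0545,0,0,0,0.6,0,0,0.0545,0,0,0,0.8,0,0,0.0545,0,0,0,1,0,0,0.03,0,0,0,1,0,0,-0.02,0,0,0,1,0,0,-0.07,0,0,0,1,0,0,-0.12,0,0,0,1,0,0,-0.17,0,0,0,1,0,0,-0.2,0,0,0,1,0,0,-0.2,0,0,0,1])

```text
time_s: 16.85
eef_pos: [0.4248, -0.1489, 0.3361]
eef_rot: [0.005, 0.692, 0.722, 0.001]
wrist_force: [0.3, 0.1, 0.1]
opening: 0.997
grasp_force: 0.0
```

```bash
python3 - <<'E'
from h import *
o,im=snap('wrist','w3.png'); print(o['eef_pos'])
print(rel([*st(0,0,0)[:2],.33],None,att(np.pi/2+SY)))
cv2.imwrite('pics/c6.png',cv2.resize(im[:,:,::-1],(400,300)))
E
```

```text
[ 0.42482625 -0.14894079  0.33608332]
(array([0.0691, 0.2449, 0.0041]), array([0.0054, 0.0027, 0.1325]))
```

View pics/c6.png

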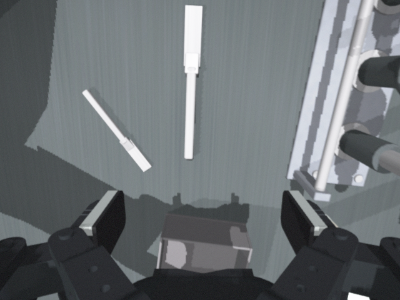

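The bar lies flat at (190,80) in the crop. Next is the empty.

Call:
carry_out(steps=[0.0691,0.2449,0.004,0.005,0.003,0.1325,1,0.0691,0.2449,0.004,0.005,0.003,0.1325,1,0.0691,0.2449,0.004,0.005,0.003,0.1325,1,0.0691,0.2449,0.004,0.005,0.003,0.1325,1,0.0691,0.2449,0.004,0.005,0.003,0.1325,1,0.0691,0.2449,0.004,0.005,0.003,0.1325,1,0.0691,0.2449,0.004,0.005,0.003,0.1325,1,0.0691,0.2449,0.004,0.005,0.003,0.1325,1,0.0691,0.2449,0.004,0.005,0.003,0.1325,1])

```text
time_s: 17.8
eef_pos: [0.6638, -0.0692, 0.3269]
eef_rot: [-0.003, 0.739, 0.674, -0.001]
wrist_force: [-0.7, 0.0, 1.0]
opening: 0.998
grasp_force: 0.0
```

```bash
python3 - <<'E'
from h import *
o=ctrl.get_obs(); print(o['eef_pos'])
print(rel([*st(0,0,0)[:2],.207],None,att(np.pi/2+SY)))
E
```

```text
[ 0.66379143 -0.06921474  0.32690663]
(array([-0.0002,  0.0025,  0.1199]), array([-0.0049, -0.0029, -0.0011]))
```

Call:
carry_out(steps=[0,0.001,0.03,-0.004,-0.003,0,1,0,0.001,0.06,-0.004,-0.003,0,1,0,0.001,0.085,-0.004,-0.003,0,1,0,0.001,0.105,-0.004,-0.003,0,1,0,0.001,0.12,-0.004,-0.003,0,1,0,0.001,0.12,-0.004,-0.003,0,1,0,0.001,0.12,-0.004,-0.003,0,0,0,0.001,0.12,-0.004,-0.003,0,0,0,0.001,0.12,-0.004,-0.003,0,0,0,0.001,0.12,-0.004,-0.003,0,0,0,0.001,0.12,-0.004,-0.003,0,0,0,0.001,0.12,-0.004,-0.003,0,0])

```text
time_s: 19.0
eef_pos: [0.6664, -0.0686, 0.2088]
eef_rot: [0.001, 0.739, 0.674, 0.001]
wrist_force: [0.4, -0.0, 5.9]
opening: 0.743
grasp_force: 65.4
```

Call:
carry_out(steps=[0,0,-0.01,0,0,0,0,0,0,-0.03,0,0,0,0,0,0,-0.055,0,0,0,0,0,0,-0.08,0,0,0,0,0,0,-0.105,0,0,0,0,0,0,-0.13,0,0,0,0,0,0,-0.13,0,0,0,0])

```text
time_s: 19.7
eef_pos: [0.6666, -0.0685, 0.3412]
eef_rot: [0.003, 0.738, 0.674, 0.002]
wrist_force: [0.2, -0.4, -1.0]
opening: 0.741
grasp_force: 68.3
```

```bash
python3 - <<'E'
from h import *
o=ctrl.get_obs(); print(o['eef_pos'],o['wrist_force'],o['opening'])
print(rel([.430,-.396,.33],None,att(np.pi/2)), rel([.43,-.396,.135],None,att(np.pi/2)))
E
```

```text
[ 0.66660342 -0.06852859  0.3412159 ] [ 0.2216184  -0.42111239 -0.96077134] 0.7413659095765797
(array([-0.3476, -0.206 ,  0.0104]), array([ 0.0058,  0.0015, -0.0909])) (array([-0.3473, -0.2071,  0.2054]), array([ 0.0058,  0.0015, -0.0909]))
```

Call:
carry_out(steps=[-0.347,-0.206,0.01,0,0,0,0,-0.347,-0.206,0.01,0,0,-0.09,0,-0.347,-0.206,0.01,0,0,-0.09,0,-0.347,-0.206,0.01,0,0,-0.09,0,-0.347,-0.206,0.01,0,0,-0.09,0,-0.347,-0.206,0.01,0,0,-0.09,0,-0.347,-0.206,0.01,0,0,-0.09,0,-0.347,-0.206,0.01,0,0,-0.09,0,-0.347,-0.206,0.01,0,0,-0.09,0,-0.347,-0.206,0.01,0,0,-0.09,0,-0.347,-0.206,0.01,0,0,-0.09,0])

```text
time_s: 20.8
eef_pos: [0.4289, -0.3941, 0.3257]
eef_rot: [-0.001, 0.707, 0.707, 0.0]
wrist_force: [-0.2, 1.2, -2.2]
opening: 0.742
grasp_force: 68.3
```

```bash
python3 - <<'E'
from h import *
o,im=snap('wrist','w4.png'); print(o['eef_pos'],o['opening'])
g=np.abs(im.astype(int)).mean(2); 
cv2.imwrite('pics/c7.png',cv2.resize(im[:,:,::-1],(560,420)))
print(rel([.43,-.396,.135],None,att(np.pi/2)))
E
```

```text
[ 0.42892675 -0.3941126   0.32572995] 0.7424239695857745
(array([-0.0025,  0.0009,  0.191 ]), array([-0.0011, -0.0016,  0.0003]))
```

View pics/c7.png

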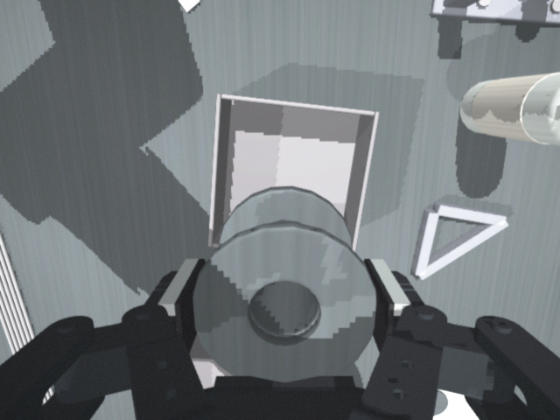

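```bash
python3 - <<'E'
from h import *
o=ctrl.get_obs(); k=640/560
a=pix('wrist',219*k,96*k,.07,o); b=pix('wrist',377*k,113*k,.07,o); d=(b-a); print(a,b,np.linalg.norm(d)); 
n=np.array([d[1],-d[0],0])/np.linalg.norm(d); c=(a+b)/2+.07*n; print(c); print(rel([c[0],c[1],.135],o))
E
```

```text
[ 0.37416322 -0.31929786  0.07      ] [ 0.50867928 -0.33324358  0.07      ] 0.1352370341737339
[ 0.43420281 -0.39589754  0.07      ]
(array([-0.0024,  0.0051,  0.191 ]), array([0., 0., 0.]))
```

Call:
carry_out(steps=[-0.001,0.004,0.04,0,0,0,0,-0.001,0.004,0.08,0,0,0,0,-0.001,0.004,0.12,0,0,0,0,-0.001,0.004,0.15,0,0,0,0,-0.001,0.004,0.175,0,0,0,0,-0.001,0.004,0.195,0,0,0,0,-0.001,0.004,0.205,0,0,0,0,-0.001,0.004,0.205,0,0,0,0.9,-0.001,0.004,0.205,0,0,0,0.9,-0.001,0.004,0.205,0,0,0,0.9,-0.001,0.004,0.18,0,0,0,0.9,-0.001,0.004,0.14,0,0,0,0.9,-0.001,0.004,0.09,0,0,0,0.9,-0.001,0.004,0.04,0,0,0,0.9,-0.001,0.004,0,0,0,0,0.9,-0.001,0.004,-0.02,0,0,0,0.9])

```text
time_s: 22.45
eef_pos: [0.4336, -0.3972, 0.3539]
eef_rot: [0.005, 0.707, 0.707, -0.001]
wrist_force: [-0.3, -1.1, -0.1]
opening: 0.901
grasp_force: 0.0
```

```bash
python3 - <<'E'
from h import *
o=ctrl.get_obs(); print(o['eef_pos'],o['opening'],o['wrist_force'])
# check empty in bin from side cam: mean brightness change within bin
im0=cv2.imread('pics/side0.png'); o,im=snap('side','s4.png'); d=cv2.absdiff(im0,im[:,:,::-1].copy()).max(2)
m=d[300:390,310:405]; ys,xs=np.nonzero(m>25); print(len(xs),xs.mean()+310,ys.mean()+300); print(proj('side',[.434,-.396,.06]))
# chest geometry
ch=np.array([[.5516,.2414],[.5523,.3661]]); print(rel([.40,.20,.36],o,att(np.pi/2)))
E
```

```text
[ 0.43361328 -0.39723286  0.35392335] 0.9011162729734291 [-0.33837737 -1.14949718 -0.13264406]
954 356.67505241090146 350.7505241090147
[356.16930508 340.52643964]
(array([ 0.5971, -0.0342, -0.011 ]), array([ 0.0053,  0.008 , -0.001 ]))
```

```bash
python3 - <<'E'
from h import *
print(rel([.50,.28,.32],None,att(np.pi/2)))
E
```

```text
(array([0.6782, 0.0651, 0.0295]), array([ 0.0071,  0.0104, -0.001 ]))
```

Call:
carry_out(steps=[0.678,0.065,0.03,0.006,0.009,0,1,0.678,0.065,0.03,0.006,0.009,0,1,0.678,0.065,0.03,0.006,0.009,0,1,0.678,0.065,0.03,0.006,0.009,0,1,0.678,0.065,0.03,0.006,0.009,0,1,0.678,0.065,0.03,0.006,0.009,0,1,0.678,0.065,0.03,0.006,0.009,0,1,0.678,0.065,0.03,0.006,0.009,0,1,0.678,0.065,0.03,0.006,0.009,0,1,0.678,0.065,0.03,0.006,0.009,0,1,0.678,0.065,0.03,0.006,0.009,0,1,0.678,0.065,0.03,0.006,0.009,0,1,0.678,0.065,0.03,0.006,0.009,0,1,0.678,0.065,0.03,0.006,0.009,0,1,0.678,0.065,0.03,0.006,0.009,0,1,0.678,0.065,0.03,0.006,0.009,0,1,0.678,0.065,0.03,0.006,0.009,0,1,0.678,0.065,0.03,0.006,0.009,0,1])

```text
time_s: 24.3
eef_pos: [0.4987, 0.2806, 0.3172]
eef_rot: [-0.005, 0.708, 0.706, 0.001]
wrist_force: [-0.3, -0.0, -0.1]
opening: 0.999
grasp_force: 0.0
```

```bash
python3 - <<'E'
from h import *
o,im=snap('wrist','w5.png'); np.save('o5.npy',o,allow_pickle=True); print(o['eef_pos'],o['eef_rot'])
hsv=cv2.cvtColor(im,cv2.COLOR_RGB2HSV); m=((hsv[:,:,2]>205)&(hsv[:,:,1]<40)).astype(np.uint8)
n,l,s,c=cv2.connectedComponentsWithStats(m)
for i in range(1,n):
    if s[i,4]>150: print(s[i],c[i].round(1))
print('expect',proj('wrist',[.552,.2414,.087],o),proj('wrist',[.552,.366,.087],o))
E
```

```text
[0.49868756 0.280567   0.31723987] [-0.00530454  0.70808853  0.70610293  0.00106913]
[ 391   95   66  179 3373] [408.1 182.4]
[  481   107   159   284 34966] [567.4 249.1]
[ 453  142   31  163 2873] [467.8 222. ]
[412 364  19  82 881] [421.7 409.2]
expect [397.13094065 268.60892466] [405.01674579  94.6605243 ]
```

```bash
python3 - <<'E'
from h import *
o=np.load('o5.npy',allow_pickle=True).item(); im=cv2.imread('pics/w5.png'); hsv=cv2.cvtColor(im,cv2.COLOR_BGR2HSV)
m=((hsv[:,:,2]>205)&(hsv[:,:,1]<40)).astype(np.uint8); n,l,s,c=cv2.connectedComponentsWithStats(m)
k=[i for i in range(1,n) if s[i,4]==3373][0]; pts=[]
for y in range(95,274,12):
    xs=np.nonzero(l[y]==k)[0]; print(y,xs.min(),xs.max(),end=' | ')
    if xs.max()-xs.min()<25: pts.append((xs.mean(),y))
print()
p=np.array(pts); W=np.array([pix('wrist',u,v,.085,o) for u,v in p]); f=np.polyfit(W[:,1],W[:,0],1); print(f)
print('ends',pix('wrist',p[0][0],95,.085,o),pix('wrist',p[-1][0],274,.085,o))
cv2.imwrite('pics/c8.png',im[60:480,300:640])
E
```

```text
95 403 407 | 107 397 411 | 119 397 455 | 131 396 410 | 143 396 410 | 155 395 409 | 167 395 408 | 179 395 408 | 191 394 407 | 203 394 407 | 215 393 406 | 227 393 406 | 239 392 405 | 251 392 444 | 263 391 404 | 
[-0.00294807  0.55325788]
ends [0.55234792 0.36588494 0.085     ] [0.5528159  0.23631671 0.085     ]
```

```bash
python3 - <<'E'
from h import *
print(rel([.5525,.301,.23],None,att(np.pi/2)),rel([.5525,.301,.138],None,att(np.pi/2)))
E
```

```text
(array([0.0198, 0.0542, 0.0871]), array([-0.006 , -0.0091, -0.0029])) (array([0.0189, 0.0548, 0.1791]), array([-0.006 , -0.0091, -0.0029]))
```

Call:
carry_out(steps=[0.02,0.054,0.04,-0.006,-0.009,-0.003,0.28,0.02,0.054,0.087,-0.006,-0.009,-0.003,0.28,0.02,0.054,0.087,-0.006,-0.009,-0.003,0.28,0.02,0.054,0.087,-0.006,-0.009,-0.003,0.28,0.02,0.054,0.087,-0.006,-0.009,-0.003,0.28,0.02,0.054,0.087,-0.006,-0.009,-0.003,0.28])

```text
time_s: 24.95
eef_pos: [0.5527, 0.3026, 0.2326]
eef_rot: [0.001, 0.706, 0.708, 0.002]
wrist_force: [0.1, 0.3, 0.0]
opening: 0.28
grasp_force: 0.0
```

```bash
python3 - <<'E'
from h import *
o=ctrl.get_obs(); print(o['eef_pos'],o['opening'])
print(rel([.5525,.301,.138],None,att(np.pi/2)))
E
```

```text
[0.55266781 0.30261831 0.23261904] 0.28041102842176263
(array([-0.0017, -0.0005,  0.0946]), array([ 0.0033, -0.0014,  0.0017]))
```

Call:
carry_out(steps=[-0.001,0,0.03,0.002,0,0,0.28,-0.001,0,0.055,0.002,0,0,0.28,-0.001,0,0.075,0.002,0,0,0.28,-0.001,0,0.09,0.002,0,0,0.28,-0.001,0,0.095,0.002,0,0,0.28,-0.001,0,0.095,0.002,0,0,0,-0.001,0,0.095,0.002,0,0,0,-0.001,0,0.095,0.002,0,0,0,-0.001,0,0.095,0.002,0,0,0])

```text
time_s: 25.85
eef_pos: [0.553, 0.3018, 0.1367]
eef_rot: [-0.0, 0.706, 0.708, 0.001]
wrist_force: [0.5, -0.5, 6.0]
opening: 0.104
grasp_force: 58.7
```

Call:
carry_out(steps=[0,-0.01,0,0,0,0,0,0,-0.03,0,0,0,0,0,0,-0.05,0,0,0,0,0,0,-0.07,0,0,0,0,0,0,-0.09,0,0,0,0,0,0,-0.11,0,0,0,0,0,0,-0.122,0,0,0,0,0,0,-0.13,0,0,0,0,0,0,-0.13,0,0,0,0,0,0,-0.13,0,0,0,0])

```text
invalid input
```

Call:
carry_out(steps=[0,-0.01,0,0,0,0,0,0,-0.03,0,0,0,0,0,0,-0.05,0,0,0,0,0,0,-0.07,0,0,0,0,0,0,-0.09,0,0,0,0,0,0,-0.11,0,0,0,0,0,0,-0.122,0,0,0,0,0,0,-0.13,0,0,0,0,0,0,-0.13,0,0,0,0,0,0,-0.13,0,0,0,0,0])

```text
time_s: 26.85
eef_pos: [0.422, 0.3014, 0.1366]
eef_rot: [-0.0, 0.706, 0.708, -0.0]
wrist_force: [-0.9, -2.5, 8.7]
opening: 0.101
grasp_force: 61.0
```

Call:
carry_out(steps=[0,-0.006,0,0,0,0,0,0,-0.012,0,0,0,0,0,0,-0.017,0,0,0,0,0,0,-0.017,0,0,0,0,0,0,-0.017,0,0,0,0,0])

```text
time_s: 27.35
eef_pos: [0.4051, 0.3013, 0.1366]
eef_rot: [-0.0, 0.706, 0.708, -0.0]
wrist_force: [-0.9, -2.7, 11.4]
opening: 0.103
grasp_force: 61.2
```

Call:
carry_out(steps=[0,-0.003,0,0,0,0,0,0,-0.005,0,0,0,0,0,0,-0.005,0,0,0,0,0,0,-0.005,0,0,0,0,0])

```text
time_s: 27.75
eef_pos: [0.4038, 0.3012, 0.1367]
eef_rot: [0.002, 0.706, 0.708, 0.003]
wrist_force: [15.0, -3.1, -4.2]
opening: 0.099
grasp_force: 59.7
```

Call:
carry_out(steps=[0,0.003,0,0,0,0,0.3,0,0.003,0,0,0,0,0.3,0,0.003,0,0,0,0,0.3,0,0.003,-0.03,0,0,0,0.3,0,0.003,-0.08,0,0,0,0.3,0,0.003,-0.13,0,0,0,1,-0.01,0.05,-0.17,0,0,0,1,-0.02,0.09,-0.2,0,0,0,1,-0.03,0.126,-0.225,0,0,0,1,-0.03,0.126,-0.225,0,0,0,1,-0.03,0.126,-0.225,0,0,0,1,-0.03,0.126,-0.225,0,0,0,1])

```text
time_s: 28.95
eef_pos: [0.5249, 0.2717, 0.3579]
eef_rot: [-0.002, 0.706, 0.708, -0.002]
wrist_force: [-0.7, -0.1, -1.3]
opening: 0.999
grasp_force: 0.0
```

```bash
python3 - <<'E'
from h import *
o,im=snap('wrist','w6.png'); np.save('o6.npy',o,allow_pickle=True); print(o['eef_pos'],o['eef_rot'])
E
```

```text
[0.52485406 0.27166093 0.3578521 ] [-0.00207939  0.70627841  0.70792694 -0.0024357 ]
```

View pics/w6.png

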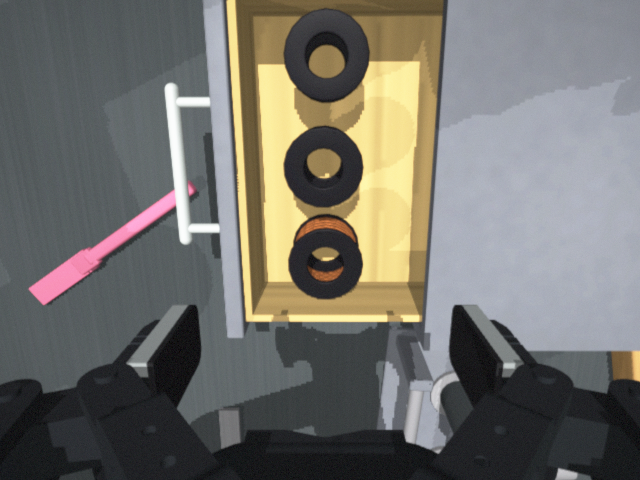

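Three full spools, with top flanges centred near (326,55), (324,167) and (325,264).

```bash
cat >> h.py <<'E'
def spools(im,o,roi=(0,300,240,420)):
    g=cv2.cvtColor(im,cv2.COLOR_RGB2GRAY); y0,y1,x0,x1=roi
    m=np.zeros_like(g); m[y0:y1,x0:x1]=(g[y0:y1,x0:x1]<62)*255
    out=[]
    for c in cv2.findContours(m,cv2.RETR_EXTERNAL,cv2.CHAIN_APPROX_NONE)[0]:
        if cv2.contourArea(c)>1500:
            (u,v),ax,an=cv2.fitEllipse(cv2.convexHull(c)); out.append((np.round([u,v,*ax],1),pix('wrist',u,v,.082,o).round(4)))
    return out
E
python3 - <<'E'
from h import *
o=np.load('o6.npy',allow_pickle=True).item(); im=cv2.imread('pics/w6.png')[:,:,::-1].copy()
for a in spools(im,o): print(a)
for u,v in [(326,55),(324,167),(325.5,264)]: print(pix('wrist',u,v,.082,o))
E
```

```text
(array([325.5, 256.8,  72.8,  84.9]), array([0.524, 0.224, 0.082]))
(array([323.2, 166.5,  77. ,  80.3]), array([0.5219, 0.3016, 0.082 ]))
(array([326.4,  54.6,  83.6,  92.7]), array([0.5243, 0.3859, 0.082 ]))
[0.52401995 0.38556471 0.082     ]
[0.52262803 0.30116486 0.082     ]
[0.5240545 0.2174489 0.082    ]
```

```bash
python3 - <<'E'
from h import *
p,f=K('wrist'); H=np.array(p['hand_eye']); k=640/560
def tool(u,v,z):
    d=H[:3,:3]@np.array([(u-p['cx'])/f,(v-p['cy'])/f,1]); c=H[:3,3]; return (c+d*(z-c[2])/d[2]).round(4)
# c7 held empty: top flange ellipse approx x 193..375, y 223..385 ; bore x 248..321,y 281..337
for z in (.033,.041,.047): print(z,tool(284.5*k,309*k,z), tool(284*k,223*k,z))
o=np.load('o6.npy',allow_pickle=True).item()
print('drawer front inner',pix('wrist',250,167,.098,o),pix('wrist',434,167,.098,o))
print(rel([.524,.301,.32],None,att(np.pi/2)))
print(rel([.524,.2195,.30],None,att(np.pi/2)),rel([.524,.2195,.115],None,att(np.pi/2)))
E
```

```text
0.033 [0.0074 0.0004 0.033 ] [0.0359 0.0002 0.033 ]
0.041 [0.0025 0.0004 0.041 ] [0.0332 0.0002 0.041 ]
0.047 [-0.0012  0.0004  0.047 ] [0.0312 0.0002 0.047 ]
drawer front inner [0.46526799 0.30290509 0.098     ] [0.60796715 0.30329331 0.098     ]
(array([ 0.0292, -0.0002,  0.0377]), array([-0.0065,  0.0006,  0.0028]))
(array([-0.0523, -0.0003,  0.0578]), array([-0.0065,  0.0006,  0.0028])) (array([-0.0522,  0.0009,  0.2428]), array([-0.0065,  0.0006,  0.0028]))
```

Call:
carry_out(steps=[-0.053,0,0.03,-0.006,0,0.003,0.92,-0.053,0,0.06,-0.006,0,0.003,0.92,-0.053,0,0.1,-0.006,0,0.003,0.92,-0.053,0,0.13,-0.006,0,0.003,0.92,-0.053,0,0.16,-0.006,0,0.003,0.92,-0.053,0,0.185,-0.006,0,0.003,0.92,-0.053,0.0005,0.205,-0.006,0,0.003,0.92,-0.053,0.0005,0.222,-0.006,0,0.003,0.92,-0.053,0.0005,0.235,-0.006,0,0.003,0.92,-0.053,0.0005,0.243,-0.006,0,0.003,0.92,-0.053,0.0005,0.243,-0.006,0,0.003,0.92,-0.053,0.0005,0.243,-0.006,0,0.003,0,-0.053,0.0005,0.243,-0.006,0,0.003,0,-0.053,0.0005,0.243,-0.006,0,0.003,0,-0.053,0.0005,0.243,-0.006,0,0.003,0,-0.053,0.0005,0.243,-0.006,0,0.003,0])

```text
time_s: 30.6
eef_pos: [0.5263, 0.2186, 0.117]
eef_rot: [0.001, 0.707, 0.707, 0.001]
wrist_force: [-1.3, 1.2, 3.0]
opening: 0.752
grasp_force: 67.5
```

Call:
carry_out(steps=[0,0,-0.015,0,0,0,0,0,0,-0.045,0,0,0,0,0,0,-0.08,0,0,0,0,0,0,-0.12,0,0,0,0,0,0,-0.16,0,0,0,0,0,0,-0.19,0,0,0,0,0,0,-0.205,0,0,0,0,0,0,-0.205,0,0,0,0])

```text
time_s: 31.4
eef_pos: [0.5264, 0.2185, 0.3241]
eef_rot: [0.002, 0.707, 0.707, 0.003]
wrist_force: [0.4, -0.3, -3.9]
opening: 0.75
grasp_force: 68.2
```

```bash
cat > held.py <<'E'
import sys
from h import *
fn=sys.argv[1]; z=float(sys.argv[2]); tgt=st(0,float(sys.argv[3]),0)
o,im=snap('wrist',fn); p,f=K('wrist'); H=np.array(p['hand_eye'])
def tool(u,v,z):
    d=H[:3,:3]@np.array([(u-p['cx'])/f,(v-p['cy'])/f,1]); c=H[:3,3]; return (c+d*(z-c[2])/d[2]).round(4)
g=cv2.cvtColor(im,cv2.COLOR_RGB2GRAY)
print(o['eef_pos'].round(4),'F',o['wrist_force'].round(1),o['opening'])
print('col',[(int(v),int(g[v,318:330].mean())) for v in range(200,420,6)])
print('exp far edge row for centred', [round(v) for v in range(200,330) if abs(tool(324.5,v,z)[0]-.033)<.0006])
print('move over:',rel([*tgt[:2],.325],o,att(np.pi/2+SY)))
E
python3 held.py h1.png .035 -.105
```

```text
[0.5264 0.2185 0.3241] F [ 0.4 -0.3 -3.9] 0.7503639820765894
col [(200, 228), (206, 228), (212, 225), (218, 224), (224, 59), (230, 115), (236, 104), (242, 102), (248, 164), (254, 108), (260, 102), (266, 104), (272, 44), (278, 39), (284, 35), (290, 37), (296, 36), (302, 37), (308, 36), (314, 35), (320, 36), (326, 47), (332, 28), (338, 36), (344, 35), (350, 35), (356, 53), (362, 110), (368, 110), (374, 65), (380, 67), (386, 67), (392, 69), (398, 65), (404, 63), (410, 69), (416, 43)]
exp far edge row for centred [261, 262, 263, 264]
move over: (array([-3.921e-01,  1.302e-01, -2.000e-04]), array([ 0.0075, -0.0011,  0.0899]))
```

Call:
carry_out(steps=[-0.391,0.13,0,0.004,0,0.09,0,-0.391,0.13,0,0.004,0,0.09,0,-0.391,0.13,0,0.004,0,0.09,0,-0.391,0.13,0,0.004,0,0.09,0,-0.391,0.13,0,0.004,0,0.09,0,-0.391,0.13,0,0.004,0,0.09,0,-0.391,0.13,0,0.004,0,0.09,0,-0.391,0.13,0,0.004,0,0.09,0,-0.391,0.13,0,0.004,0,0.09,0,-0.391,0.13,0,0.004,0,0.09,0,-0.391,0.13,0,0.004,0,0.09,0,-0.391,0.13,0,0.004,0,0.09,0])

```text
time_s: 32.65
eef_pos: [0.6548, -0.1709, 0.3209]
eef_rot: [-0.002, 0.738, 0.675, -0.0]
wrist_force: [-0.3, 0.7, -3.8]
opening: 0.753
grasp_force: 68.4
```

```bash
python3 - <<'E'
from h import *
o=ctrl.get_obs(); print(o['eef_pos'],o['wrist_force']); t=st(.0,-.105+.001,0)
print(rel([*t[:2],.265],None,att(np.pi/2+SY)),rel([*t[:2],.194],None,att(np.pi/2+SY)))
E
```

```text
[ 0.65483828 -0.17088705  0.32091641] [-0.27770034  0.74869764 -3.80709744]
(array([-0.0018,  0.0017,  0.0559]), array([-0.0028, -0.0014,  0.0015])) (array([-0.0019,  0.0019,  0.1269]), array([-0.0028, -0.0014,  0.0015]))
```

Call:
carry_out(steps=[-0.0015,0.0015,0.02,-0.002,0,0,0,-0.0015,0.0015,0.04,-0.002,0,0,0,-0.0015,0.0015,0.05,-0.002,0,0,0,-0.0015,0.0015,0.06,-0.002,0,0,0,-0.0015,0.0015,0.07,-0.002,0,0,0,-0.0015,0.0015,0.08,-0.002,0,0,0,-0.0015,0.0015,0.085,-0.002,0,0,0])

```text
time_s: 33.35
eef_pos: [0.6564, -0.1741, 0.2361]
eef_rot: [0.0, 0.739, 0.674, 0.0]
wrist_force: [-0.6, -0.3, -5.2]
opening: 0.754
grasp_force: 68.5
```

```bash
python3 - <<'E'
from h import *
o=ctrl.get_obs(); print(o['eef_pos'],o['wrist_force'],o['torque']); t=st(.0,-.105+.001,0)
print(rel([*t[:2],.194],None,att(np.pi/2+SY)))
E
```

```text
[ 0.65640849 -0.17407457  0.23614811] [-0.56783654 -0.33922933 -5.24210362] [-0.00164314  0.02140597 -0.037567  ]
(array([ 0.0013, -0.0003,  0.0421]), array([ 0.0005, -0.0006,  0.    ]))
```

Call:
carry_out(steps=[0.001,0,0.01,0,0,0,0,0.001,0,0.02,0,0,0,0,0.001,0,0.03,0,0,0,0,0.001,0,0.037,0,0,0,0,0.001,0,0.041,0,0,0,0,0.001,0,0.041,0,0,0,0,0.001,0,0.041,0,0,0,0])

```text
time_s: 34.05
eef_pos: [0.657, -0.1734, 0.1965]
eef_rot: [0.001, 0.739, 0.674, 0.001]
wrist_force: [0.2, 0.6, -4.5]
opening: 0.753
grasp_force: 68.5
```

Call:
carry_out(steps=[0,0,0.002,0,0,0,0,0,0,0.004,0,0,0,0,0,0,0.004,0,0,0,0,0,0,0.004,0,0,0,1,0,0,0.004,0,0,0,1,0,0,0.004,0,0,0,1,0,0,0.004,0,0,0,1,0,0,-0.02,0,0,0,1,0,0,-0.06,0,0,0,1,0,0,-0.1,0,0,0,1,0,0,-0.135,0,0,0,1,0,0,-0.135,0,0,0,1])

```text
time_s: 35.25
eef_pos: [0.6587, -0.1742, 0.339]
eef_rot: [0.006, 0.738, 0.674, 0.003]
wrist_force: [1.6, -0.4, 0.6]
opening: 1.001
grasp_force: 0.0
```

```bash
python3 - <<'E'
from h import *
o=ctrl.get_obs(); print(o['eef_pos'],o['wrist_force'])
print(rel([.525,.27,.33],None,att(np.pi/2)))
E
```

```text
[ 0.6587317  -0.17416504  0.3389938 ] [ 1.64178114 -0.4136112   0.59496006]
(array([ 0.4302, -0.1736,  0.0052]), array([ 0.0126,  0.0044, -0.0909]))
```

```bash
python3 - <<'E'
from h import *
print(rel([.525,.3012,.33],None,att(np.pi/2)))
E
```

```text
(array([ 0.4613, -0.1764,  0.005 ]), array([ 0.0126,  0.0044, -0.0909]))
```

Call:
carry_out(steps=[0.461,-0.171,0.005,0.006,0.002,-0.09,1,0.461,-0.171,0.005,0.006,0.002,-0.09,1,0.461,-0.171,0.005,0.006,0.002,-0.09,1,0.461,-0.171,0.005,0.006,0.002,-0.09,1,0.461,-0.171,0.005,0.006,0.002,-0.09,1,0.461,-0.171,0.005,0.006,0.002,-0.09,1,0.461,-0.171,0.005,0.006,0.002,-0.09,1,0.461,-0.171,0.005,0.006,0.002,-0.09,1,0.461,-0.171,0.005,0.006,0.002,-0.09,1,0.461,-0.171,0.005,0.006,0.002,-0.09,1,0.461,-0.171,0.005,0.006,0.002,-0.09,1,0.461,-0.171,0.005,0.006,0.002,-0.09,1,0.461,-0.171,0.005,0.006,0.002,-0.09,1,0.461,-0.171,0.005,0.006,0.002,-0.09,0.92])

```text
time_s: 36.65
eef_pos: [0.5288, 0.3, 0.3259]
eef_rot: [-0.002, 0.708, 0.706, -0.001]
wrist_force: [-0.4, 0.6, -0.3]
opening: 0.923
grasp_force: 0.0
```

```bash
python3 - <<'E'
from h import *
o,im=snap('wrist','w7.png'); np.save('o7.npy',o,allow_pickle=True); print(o['eef_pos'],o['eef_rot'])
g=cv2.cvtColor(im,cv2.COLOR_RGB2GRAY)
for a in spools(im,o,(0,330,200,450)): print(a)
P=[.524,.3014]
print('exp B',proj('wrist',[.524,.3014,.082],o),'C',proj('wrist',[.524,.3857,.082],o))
u=int(proj('wrist',[.524,.3014,.082],o)[0]); print([(v,int(g[v,u-5:u+5].mean())) for v in range(100,330,5)])
print(rel([.525,.3012,.116],None,att(np.pi/2)))
E
```

```text
[0.52882368 0.29996603 0.32589995] [-0.00232909  0.70818974  0.70601778 -0.00087698]
(array([320.3, 206.8,  82.2,  90.5]), array([0.5246, 0.3039, 0.082 ]))
(array([322.6,  91.6,  90.7,  96.2]), array([0.5267, 0.3866, 0.082 ]))
exp B [319.57917691 210.04313017] C [318.76746065  93.0165027 ]
[(100, 123), (105, 123), (110, 123), (115, 135), (120, 48), (125, 46), (130, 43), (135, 41), (140, 72), (145, 124), (150, 122), (155, 123), (160, 108), (165, 95), (170, 57), (175, 43), (180, 42), (185, 38), (190, 55), (195, 123), (200, 123), (205, 123), (210, 133), (215, 106), (220, 35), (225, 34), (230, 90), (235, 39), (240, 38), (245, 37), (250, 39), (255, 123), (260, 140), (265, 218), (270, 219), (275, 218), (280, 219), (285, 219), (290, 219), (295, 219), (300, 219), (305, 218), (310, 218), (315, 219), (320, 217), (325, 134)]
(array([ 0.0008, -0.0029,  0.21  ]), array([-0.0046, -0.0021, -0.0032]))
```

Call:
carry_out(steps=[0.001,-0.0025,0.04,-0.004,-0.002,-0.003,0.92,0.001,-0.0025,0.08,-0.004,-0.002,-0.003,0.92,0.001,-0.0025,0.115,-0.004,-0.002,-0.003,0.92,0.001,-0.0025,0.145,-0.004,-0.002,-0.003,0.92,0.001,-0.0025,0.17,-0.004,-0.002,-0.003,0.92,0.001,-0.0025,0.19,-0.004,-0.002,-0.003,0.92,0.001,-0.0025,0.203,-0.004,-0.002,-0.003,0.92,0.001,-0.0025,0.21,-0.004,-0.002,-0.003,0.92,0.001,-0.0025,0.21,-0.004,-0.002,-0.003,0.92,0.001,-0.0025,0.21,-0.004,-0.002,-0.003,0,0.001,-0.0025,0.21,-0.004,-0.002,-0.003,0,0.001,-0.0025,0.21,-0.004,-0.002,-0.003,0,0.001,-0.0025,0.21,-0.004,-0.002,-0.003,0,0.001,-0.0025,0.21,-0.004,-0.002,-0.003,0])

```text
time_s: 38.1
eef_pos: [0.5262, 0.3029, 0.1184]
eef_rot: [0.001, 0.706, 0.708, 0.001]
wrist_force: [1.1, -1.6, 7.6]
opening: 0.776
grasp_force: 68.5
```

Call:
carry_out(steps=[0,0,-0.015,0,0,0,0,0,0,-0.045,0,0,0,0,0,0,-0.08,0,0,0,0,0,0,-0.12,0,0,0,0,0,0,-0.16,0,0,0,0,0,0,-0.19,0,0,0,0,0,0,-0.205,0,0,0,0,0,0,-0.205,0,0,0,0])

```text
time_s: 38.9
eef_pos: [0.5254, 0.303, 0.3237]
eef_rot: [0.001, 0.706, 0.708, 0.002]
wrist_force: [-0.2, -0.1, -4.0]
opening: 0.774
grasp_force: 69.8
```

```bash
python3 held.py h2.png .0364 0
```

```text
[0.5254 0.303  0.3237] F [-0.2 -0.1 -4. ] 0.7739113575223289
col [(200, 225), (206, 224), (212, 225), (218, 213), (224, 56), (230, 134), (236, 107), (242, 101), (248, 149), (254, 118), (260, 97), (266, 66), (272, 62), (278, 36), (284, 37), (290, 37), (296, 36), (302, 35), (308, 36), (314, 34), (320, 34), (326, 98), (332, 41), (338, 36), (344, 35), (350, 34), (356, 92), (362, 111), (368, 127), (374, 71), (380, 68), (386, 65), (392, 68), (398, 71), (404, 65), (410, 67), (416, 17)]
exp far edge row for centred [259, 260, 261, 262, 263]
move over: (array([-0.3725,  0.1396, -0.0015]), array([ 0.0033, -0.002 ,  0.093 ]))
```

Call:
carry_out(steps=[-0.371,0.139,0,0.003,0,0.092,0,-0.371,0.139,0,0.003,0,0.092,0,-0.371,0.139,0,0.003,0,0.092,0,-0.371,0.139,0,0.003,0,0.092,0,-0.371,0.139,0,0.003,0,0.092,0,-0.371,0.139,0,0.003,0,0.092,0,-0.371,0.139,0,0.003,0,0.092,0,-0.371,0.139,0,0.003,0,0.092,0,-0.371,0.139,0,0.003,0,0.092,0,-0.371,0.139,0,0.003,0,0.092,0,-0.371,0.139,0,0.003,0,0.092,0,-0.371,0.139,0,0.003,0,0.092,0])

```text
time_s: 40.15
eef_pos: [0.664, -0.0664, 0.3198]
eef_rot: [-0.002, 0.738, 0.675, -0.002]
wrist_force: [-0.3, -0.4, -5.0]
opening: 0.775
grasp_force: 69.8
```

```bash
cat > ov.py <<'E'
import sys
from h import *
o=ctrl.get_obs(); print(o['eef_pos'].round(4),o['wrist_force'].round(1),o['torque'].round(2)); t=st(.0,float(sys.argv[1]),0)
print(rel([*t[:2],.235],None,att(np.pi/2+SY)))
E
python3 ov.py .0015
```

```text
[ 0.664  -0.0664  0.3198] [-0.3 -0.4 -5. ] [ 0.06 -0.   -0.01]
(array([-0.0013,  0.0024,  0.0848]), array([-0.0054, -0.0008,  0.0027]))
```

Call:
carry_out(steps=[-0.001,0.0015,0.02,-0.003,0,0,0,-0.001,0.0015,0.04,-0.003,0,0,0,-0.001,0.0015,0.05,-0.003,0,0,0,-0.001,0.0015,0.06,-0.003,0,0,0,-0.001,0.0015,0.07,-0.003,0,0,0,-0.001,0.0015,0.08,-0.003,0,0,0,-0.001,0.0015,0.085,-0.003,0,0,0])

```text
time_s: 40.85
eef_pos: [0.6655, -0.0689, 0.2348]
eef_rot: [-0.001, 0.738, 0.675, -0.0]
wrist_force: [-0.3, -0.2, -4.2]
opening: 0.773
grasp_force: 69.8
```

```bash
python3 ov.py .0015
```

```text
[ 0.6655 -0.0689  0.2348] [-0.3 -0.2 -4.2] [0.02 0.   0.01]
(array([ 0.0012,  0.0003, -0.0002]), array([-0.0014, -0.0004,  0.0011]))
```

Call:
carry_out(steps=[0.001,0,0.01,0,0,0,0,0.001,0,0.02,0,0,0,0,0.001,0,0.03,0,0,0,0,0.001,0,0.037,0,0,0,0,0.001,0,0.041,0,0,0,0,0.001,0,0.043,0,0,0,0,0.001,0,0.043,0,0,0,0,0.001,0,0.043,0,0,0,1,0.001,0,0.043,0,0,0,1,0.001,0,0.043,0,0,0,1,0.001,0,0.043,0,0,0,1,0.001,0,0.02,0,0,0,1,0.001,0,-0.02,0,0,0,1,0.001,0,-0.06,0,0,0,1,0.001,0,-0.095,0,0,0,1,0.001,0,-0.095,0,0,0,1])

```text
time_s: 42.45
eef_pos: [0.6682, -0.0686, 0.3384]
eef_rot: [0.005, 0.738, 0.675, 0.003]
wrist_force: [1.2, 0.6, 0.8]
opening: 1.002
grasp_force: 0.0
```

```bash
python3 - <<'E'
from h import *
o=ctrl.get_obs(); print(o['eef_pos'],o['wrist_force'])
print(rel([.525,.383,.33],None,att(np.pi/2)))
E
```

```text
[ 0.66815136 -0.06861455  0.33843089] [1.23843074 0.58209063 0.77357021]
(array([ 0.437 , -0.1832,  0.0055]), array([ 0.0111,  0.0025, -0.0899]))
```

Call:
carry_out(steps=[0.438,-0.1855,0.005,0.006,0.001,-0.09,1,0.438,-0.1855,0.005,0.006,0.001,-0.09,1,0.438,-0.1855,0.005,0.006,0.001,-0.09,1,0.438,-0.1855,0.005,0.006,0.001,-0.09,1,0.438,-0.1855,0.005,0.006,0.001,-0.09,1,0.438,-0.1855,0.005,0.006,0.001,-0.09,1,0.438,-0.1855,0.005,0.006,0.001,-0.09,1,0.438,-0.1855,0.005,0.006,0.001,-0.09,1,0.438,-0.1855,0.005,0.006,0.001,-0.09,1,0.438,-0.1855,0.005,0.006,0.001,-0.09,1,0.438,-0.1855,0.005,0.006,0.001,-0.09,1,0.438,-0.1855,0.005,0.006,0.001,-0.09,0.92,0.438,-0.1855,0.005,0.006,0.001,-0.09,0.92,0.438,-0.1855,0.005,0.006,0.001,-0.09,0.92])

```text
time_s: 43.85
eef_pos: [0.5213, 0.3835, 0.3259]
eef_rot: [-0.003, 0.708, 0.706, -0.002]
wrist_force: [-0.5, -0.4, 0.7]
opening: 0.921
grasp_force: 0.0
```

```bash
python3 - <<'E'
from h import *
o,im=snap('wrist','w8.png'); print(o['eef_pos'],o['eef_rot'])
g=cv2.cvtColor(im,cv2.COLOR_RGB2GRAY)
for a in spools(im,o,(0,330,200,450)): print(a)
u=int(proj('wrist',[.5255,.386,.082],o)[0]); print([(v,int(g[v,u-5:u+5].mean())) for v in range(140,300,4)])
for v in (170,210,215): print(v,pix('wrist',u,v,.082,o))
print(rel([.526,.386,.116],None,att(np.pi/2)))
E
```

```text
[0.52125341 0.38345657 0.32594003] [-0.00268011  0.70784013  0.70636525 -0.00181741]
(array([335.8, 204.1,  82.6,  89.7]), array([0.5283, 0.3893, 0.082 ]))
[(140, 94), (144, 146), (148, 159), (152, 240), (156, 240), (160, 38), (164, 73), (168, 54), (172, 47), (176, 45), (180, 44), (184, 42), (188, 79), (192, 131), (196, 131), (200, 131), (204, 131), (208, 147), (212, 140), (216, 38), (220, 36), (224, 50), (228, 64), (232, 40), (236, 41), (240, 41), (244, 41), (248, 62), (252, 131), (256, 131), (260, 199), (264, 225), (268, 226), (272, 225), (276, 225), (280, 225), (284, 225), (288, 225), (292, 225), (296, 225)]
170 [0.52535066 0.41494675 0.082     ]
210 [0.5254197 0.3846969 0.082    ]
215 [0.52542859 0.38080195 0.082     ]
(array([0.0022, 0.0061, 0.21  ]), array([-0.0063, -0.0013, -0.0021]))
```

Call:
carry_out(steps=[0.002,0.007,0.04,-0.005,-0.001,-0.002,0.95,0.002,0.007,0.08,-0.005,-0.001,-0.002,0.95,0.002,0.007,0.115,-0.005,-0.001,-0.002,0.95,0.002,0.007,0.145,-0.005,-0.001,-0.002,0.95,0.002,0.007,0.17,-0.005,-0.001,-0.002,0.95,0.002,0.007,0.19,-0.005,-0.001,-0.002,0.95,0.002,0.007,0.203,-0.005,-0.001,-0.002,0.95,0.002,0.007,0.21,-0.005,-0.001,-0.002,0.95,0.002,0.007,0.21,-0.005,-0.001,-0.002,0.95,0.002,0.007,0.21,-0.005,-0.001,-0.002,0,0.002,0.007,0.21,-0.005,-0.001,-0.002,0,0.002,0.007,0.21,-0.005,-0.001,-0.002,0,0.002,0.007,0.21,-0.005,-0.001,-0.002,0,0.002,0.007,0.21,-0.005,-0.001,-0.002,0])

```text
time_s: 45.3
eef_pos: [0.5318, 0.3881, 0.1241]
eef_rot: [0.002, 0.707, 0.707, 0.006]
wrist_force: [-0.1, -4.7, 28.3]
opening: 0.774
grasp_force: 60.1
```

Call:
carry_out(steps=[0,0,-0.01,0,0,0,0,0,0,-0.02,0,0,0,0,0,0,-0.03,0,0,0,0,0,0,-0.03,0,0,0,0])

```text
time_s: 45.7
eef_pos: [0.5267, 0.3873, 0.1471]
eef_rot: [-0.0, 0.706, 0.708, 0.0]
wrist_force: [1.2, 0.4, -4.0]
opening: 0.773
grasp_force: 67.6
```

Call:
carry_out(steps=[0,0,-0.03,0,0,0,0,0,0,-0.07,0,0,0,0,0,0,-0.11,0,0,0,0,0,0,-0.15,0,0,0,0,0,0,-0.178,0,0,0,0,0,0,-0.178,0,0,0,0,0,0,-0.178,0,0,0,0])

```text
time_s: 46.4
eef_pos: [0.5261, 0.3869, 0.3226]
eef_rot: [-0.001, 0.706, 0.708, -0.001]
wrist_force: [-0.9, -0.3, -5.2]
opening: 0.775
grasp_force: 69.3
```

```bash
python3 held.py h3.png .042 .105; python3 - <<'E'
import cv2,numpy as np
a=cv2.imread('pics/h2.png')[200:440,160:490]; b=cv2.imread('pics/h3.png')[200:440,160:490]
cv2.imwrite('pics/c9.png',cv2.resize(np.vstack([a,b]),None,fx=1.2,fy=1.2))
E
```

```text
[0.5261 0.3869 0.3226] F [-0.9 -0.3 -5.2] 0.7745863038773176
col [(200, 245), (206, 245), (212, 245), (218, 58), (224, 85), (230, 132), (236, 149), (242, 195), (248, 139), (254, 129), (260, 40), (266, 67), (272, 49), (278, 49), (284, 48), (290, 47), (296, 47), (302, 46), (308, 48), (314, 102), (320, 162), (326, 55), (332, 47), (338, 48), (344, 47), (350, 122), (356, 125), (362, 130), (368, 131), (374, 103), (380, 86), (386, 86), (392, 83), (398, 89), (404, 23), (410, 32), (416, 28)]
exp far edge row for centred [253, 254, 255, 256]
move over: (array([-0.3518,  0.1484, -0.0028]), array([-0.0024,  0.0001,  0.093 ]))
```

View pics/c9.png

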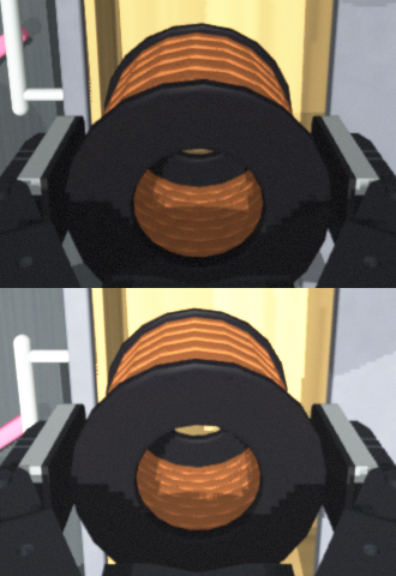

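Top crop (B held) and bottom crop (C held) look alike. C sits about 4 mm lower in the grip, with its flange front edge at row 261 against 267.5 for B.

```bash
python3 - <<'E'
from h import *
p,f=K('wrist'); H=np.array(p['hand_eye'])
def tool(u,v,z):
    d=H[:3,:3]@np.array([(u-p['cx'])/f,(v-p['cy'])/f,1]); c=H[:3,3]; return (c+d*(z-c[2])/d[2]).round(4)
print('B',tool(324,267.5,.0364)[0]-.033,tool(324,369,.0364)[0],'C',tool(324,261,.0404)[0]-.033,tool(324,360,.0404)[0])
E
python3 ov.py .107
```

```text
B -0.001800000000000003 0.0002 C -0.0013999999999999985 0.0006
[0.5255 0.3866 0.321 ] [ 0.3 -0.2 -4.8] [ 0.02  0.04 -0.  ]
(array([-0.3494,  0.1497,  0.0857]), array([-0.0051,  0.0015,  0.0929]))
```

Call:
carry_out(steps=[-0.351,0.149,0,-0.003,0,0.092,0,-0.351,0.149,0,-0.003,0,0.092,0,-0.351,0.149,0,-0.003,0,0.092,0,-0.351,0.149,0,-0.003,0,0.092,0,-0.351,0.149,0,-0.003,0,0.092,0,-0.351,0.149,0,-0.003,0,0.092,0,-0.351,0.149,0,-0.003,0,0.092,0,-0.351,0.149,0,-0.003,0,0.092,0,-0.351,0.149,0,-0.003,0,0.092,0,-0.351,0.149,0,-0.003,0,0.092,0,-0.351,0.149,0,-0.003,0,0.092,0,-0.351,0.149,0,-0.003,0,0.092,0])

```text
time_s: 47.65
eef_pos: [0.6755, 0.0379, 0.3226]
eef_rot: [-0.0, 0.738, 0.675, 0.0]
wrist_force: [-0.4, -0.3, -4.3]
opening: 0.767
grasp_force: 69.3
```

```bash
python3 ov.py .106
```

```text
[0.6755 0.0379 0.3226] [-0.4 -0.3 -4.3] [-0.06 -0.02 -0.02]
(array([-0.0016,  0.    ,  0.0876]), array([-0.0002, -0.0008,  0.0028]))
```

Call:
carry_out(steps=[-0.001,0,0.02,0,0,0.002,0,-0.001,0,0.04,0,0,0.002,0,-0.001,0,0.05,0,0,0.002,0,-0.001,0,0.06,0,0,0.002,0,-0.001,0,0.07,0,0,0.002,0,-0.001,0,0.08,0,0,0.002,0,-0.001,0,0.087,0,0,0.002,0])

```text
time_s: 48.35
eef_pos: [0.6761, 0.0354, 0.2359]
eef_rot: [0.0, 0.739, 0.674, 0.001]
wrist_force: [-0.7, 0.6, -4.8]
opening: 0.77
grasp_force: 69.3
```

```bash
python3 ov.py .106
```

```text
[0.6761 0.0354 0.2359] [-0.7  0.6 -4.8] [ 0.01 -0.04 -0.02]
(array([ 0.0009, -0.0009,  0.0009]), array([ 0.0013, -0.0005, -0.001 ]))
```

Call:
carry_out(steps=[0.001,0,0.01,0,0,0,0,0.001,0,0.02,0,0,0,0,0.001,0,0.029,0,0,0,0,0.001,0,0.034,0,0,0,0,0.001,0,0.037,0,0,0,0,0.001,0,0.037,0,0,0,0])

```text
time_s: 48.95
eef_pos: [0.6767, 0.0363, 0.2001]
eef_rot: [0.001, 0.739, 0.674, 0.001]
wrist_force: [0.4, -0.2, -3.4]
opening: 0.766
grasp_force: 69.4
```

Call:
carry_out(steps=[0,0,0.001,0,0,0,0,0,0,0.002,0,0,0,0,0,0,0.003,0,0,0,0,0,0,0.003,0,0,0,0])

```text
time_s: 49.35
eef_pos: [0.6773, 0.0362, 0.1998]
eef_rot: [0.002, 0.739, 0.674, 0.002]
wrist_force: [-5.3, -1.3, 9.6]
opening: 0.773
grasp_force: 70.8
```

Call:
carry_out(steps=[0,0,0.001,0,0,0,1,0,0,0.001,0,0,0,1,0,0,0.001,0,0,0,1,0,0,0.001,0,0,0,1,0,0,-0.02,0,0,0,1,0,0,-0.06,0,0,0,1,0,0,-0.1,0,0,0,1,0,0,-0.13,0,0,0,1,0,0,-0.13,0,0,0,1,0,0,-0.13,0,0,0,1])

```text
time_s: 50.35
eef_pos: [0.6764, 0.0363, 0.3274]
eef_rot: [0.001, 0.739, 0.674, 0.001]
wrist_force: [-0.8, 0.3, -1.8]
opening: 0.999
grasp_force: 0.0
```

```bash
python3 - <<'E'
from h import *
o=ctrl.get_obs(); print(o['eef_pos'],o['wrist_force'])
print(rel([.404,.301,.26],None,att(np.pi/2)))
E
```

```text
[0.67641072 0.03630112 0.3274289 ] [-0.80665846  0.26514655 -1.79299728]
(array([ 0.2385, -0.2958,  0.0665]), array([ 0.0035, -0.0003, -0.0921]))
```

Call:
carry_out(steps=[0.05,-0.05,0,0.002,0,-0.03,1,0.2385,-0.296,0.02,0.002,0,-0.092,0.28,0.2385,-0.296,0.04,0.002,0,-0.092,0.28,0.2385,-0.296,0.066,0.002,0,-0.092,0.28,0.2385,-0.296,0.066,0.002,0,-0.092,0.28,0.2385,-0.296,0.066,0.002,0,-0.092,0.28,0.2385,-0.296,0.066,0.002,0,-0.092,0.28,0.2385,-0.296,0.066,0.002,0,-0.092,0.28,0.2385,-0.296,0.066,0.002,0,-0.092,0.28,0.2385,-0.296,0.066,0.002,0,-0.092,0.28,0.2385,-0.296,0.066,0.002,0,-0.092,0.28,0.2385,-0.296,0.066,0.002,0,-0.092,0.28])

```text
time_s: 51.55
eef_pos: [0.4044, 0.3003, 0.2602]
eef_rot: [-0.0, 0.708, 0.706, 0.0]
wrist_force: [-0.5, -0.0, 0.9]
opening: 0.276
grasp_force: 0.0
```

```bash
python3 - <<'E'
from h import *
o,im=snap('wrist','w9.png'); print(o['eef_pos'],o['opening'],rel([.404,.301,.138],o,att(np.pi/2)))
# white handle columns
hsv=cv2.cvtColor(im,cv2.COLOR_RGB2HSV); m=((hsv[:,:,2]>205)&(hsv[:,:,1]<40)).astype(np.uint8)
e=proj('wrist',[.404,.30,.085],o); print('exp',e)
for y in (int(e[1])-60,int(e[1])-30,int(e[1])):
    xs=np.nonzero(m[y,int(e[0])-60:int(e[0])+60])[0]+int(e[0])-60
    if len(xs): print(y,xs.min(),xs.max(),len(xs),pix('wrist',xs.mean(),y,.085,o))
E
```

```text
[0.40444244 0.30025637 0.26022311] 0.2762622191517933 (array([ 0.0007, -0.0004,  0.1222]), array([-0.0002, -0.0003, -0.0018]))
exp [323.71863357 236.6827523 ]
176 332 346 15 [0.41296721 0.33661852 0.085     ]
206 332 346 15 [0.41309472 0.31887653 0.085     ]
236 332 345 14 [0.41292556 0.30041092 0.085     ]
```

Call:
carry_out(steps=[0,0.0085,0.03,0,0,0,0.28,0,0.0085,0.06,0,0,0,0.28,0,0.0085,0.085,0,0,0,0.28,0,0.0085,0.105,0,0,0,0.28,0,0.0085,0.118,0,0,0,0.28,0,0.0085,0.122,0,0,0,0.28,0,0.0085,0.122,0,0,0,0,0,0.0085,0.122,0,0,0,0,0,0.0085,0.122,0,0,0,0,0,0.0085,0.122,0,0,0,0])

```text
time_s: 52.6
eef_pos: [0.4119, 0.3009, 0.1384]
eef_rot: [-0.0, 0.707, 0.707, -0.0]
wrist_force: [0.9, -2.0, -6.6]
opening: 0.107
grasp_force: 58.4
```

Call:
carry_out(steps=[0,0.015,0,0,0,0,0,0,0.035,0,0,0,0,0,0,0.055,0,0,0,0,0,0,0.075,0,0,0,0,0,0,0.095,0,0,0,0,0,0,0.115,0,0,0,0,0,0,0.13,0,0,0,0,0,0,0.138,0,0,0,0,0,0,0.143,0,0,0,0,0,0,0.143,0,0,0,0,0])

```text
time_s: 53.6
eef_pos: [0.5541, 0.3014, 0.1384]
eef_rot: [-0.001, 0.707, 0.707, -0.001]
wrist_force: [-2.1, -1.0, -0.9]
opening: 0.1
grasp_force: 59.9
```

Shut (about 0 mm). Now release, rise clear and check the whole scene.

Call:
carry_out(steps=[0,0,0,0,0,0,0.28,0,0,0,0,0,0,0.28,0,0,0,0,0,0,0.28,0,0,-0.03,0,0,0,0.28,0,0,-0.08,0,0,0,0.28,0,0,-0.13,0,0,0,0.28,0,-0.04,-0.17,0,0,0,0.28,0,-0.08,-0.19,0,0,0,0.28,0,-0.13,-0.2,0,0,0,0.28,0,-0.18,-0.2,0,0,0,0.28,0,-0.18,-0.2,0,0,0,0.28,0,-0.18,-0.2,0,0,0,0.28])

```text
time_s: 54.8
eef_pos: [0.3743, 0.3013, 0.3393]
eef_rot: [0.0, 0.707, 0.708, 0.001]
wrist_force: [1.0, -0.9, 0.4]
opening: 0.279
grasp_force: 0.0
```

```bash
python3 - <<'E'
from h import *
o,a=snap('scene','f1.png'); o,b=snap('side','f2.png')
A=cv2.resize(a[150:390,200:540],(800,565),interpolation=cv2.INTER_CUBIC)[:,:,::-1]
A=cv2.resize(a[160:370,200:500],(420,294),interpolation=cv2.INTER_CUBIC)
B=cv2.resize(b[130:400,180:440],(380,395),interpolation=cv2.INTER_CUBIC)
C=np.zeros((395,800,3),np.uint8); C[:294,:420]=A; C[:,420:]=B; cv2.imwrite('pics/c10.png',C[:,:,::-1])
print(o['eef_pos'],o['time_s'],'bar',)
for k in (-.105,0,.105):
    print(k,'scene',proj('scene',st(0,k,.1575)).round(1),'side',proj('side',st(0,k,.1575)).round(1))
g=b
# side: fit top flange dark ellipse per spool via expected vs observed
E
```

```text
[0.37533035 0.30123285 0.33915762] 54.85 bar
-0.105 scene [275. 249.] side [351.7 210.2]
0 scene [306.5 276.1] side [324.2 186.9]
0.105 scene [340.4 305.2] side [298.4 165.1]
```

View pics/c10.png

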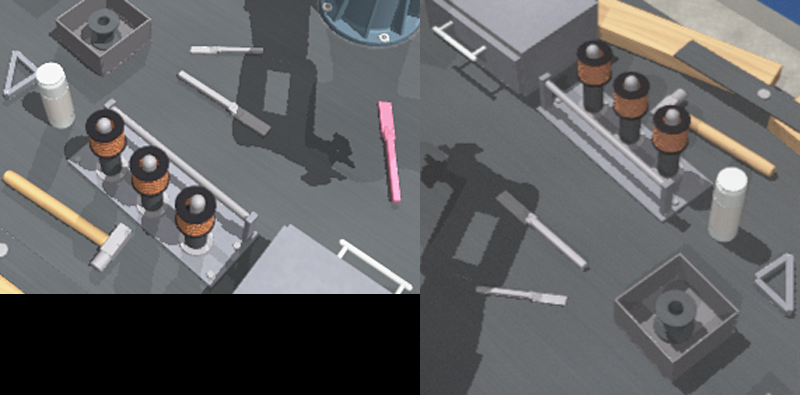

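The picture shows all three full spools home, with flanges at their predicted pixels (106,126), (150,163) and (196,203). The empty stands in the nearest bin, the bar is flat, the drawer is shut, and the can, hammer and magnet are undisturbed.

```bash
python3 -c "
from bench import ctrl
print(ctrl.hand_in())"
```

```text
the job is handed in; nothing more can be done
None
```

The job is handed in (no verdict was shown): the empty was levered free and is in the grey bin, the bar lies flat on the bench, all three full spools are on their own spindles, the drawer is shut, and the can, hammer and magnet were not touched.

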